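# Load the spice mill stand and close its keeper

### The arm

A 6-joint arm with a two-finger parallel gripper is mounted at the origin on the work surface. World frame = base frame: x ahead of the robot, y to its left, z up, the work surface at z = 0. Lengths are in mm, angles in degrees, forces in N, time in s.
With the tool pointing down it reaches from about 300 to 850 mm from the base axis. Payload 4.2 kg.
Tool frame: the origin (TCP) lies midway between the tips of the shut fingers; the grasp point (between the pads) lies 19 mm behind it; x points along the fingers, y is the direction in which the jaws open and shut, and the axes are right-handed (so a half turn about x gives the same grasp; the last joint's range is limited). The gripper opens to 91 mm and grips with 3 to 60 N. Pads are 32 mm wide; open, the fingers measure 118 mm over their backs; the gripper's body (76 mm by 178 mm) begins 60 mm behind the grasp point.
Start: joints at [-70.76, 18.312, 89.639, -0, 72.044, -1.146], TCP at [200.3, -539.002, 213.976] pointing down, gripper open.
Joint ranges: [-177.97, 177.97], [-48.28, 115.42], [12.27, 149.76], [-77.06, 257.06], [2.81, 150.46], [-146.56, 146.56]. Speed limits (degrees/s): [147.25, 147.25, 180, 180, 180, 180].

### API

Orientations are given as [roll, pitch, yaw] about the fixed x, y, z axes, in that order (R = Rz(yaw) Ry(pitch) Rx(roll)).
In Python, from workcell import * gives the robot as it stands.
- The arm moves only by the shell command python3 -m handwheel 'ROWS' [FORCE]. ROWS is a JSON object of lists of equal length, an entry for each row: "gripper": the closure, from 0 (fully open) to 1 (shut); "offset": the shift along the tool's x, y, z in mm, a list of three; "rot": the turn, a rotation vector about the tool's x, y, z in degrees, a list of three. A call has 1 to 5 rows; each row is the pose to reach, as a shift and turn from the pose commanded when the call began, along the tool's axes at that moment; what a row does not reach only later rows make up. A row lasts 1/12 s, in which the tool goes at most 41.7 mm and 7.16 degrees, less where a joint would pass 70% of its speed; a pose out of reach is approached as far as the arm can. A call with a gripper value outside its range is refused whole. The fingers move at their own pace and stop on an object; FORCE is the grip in N (left out, the last holds). Time passes only in rows, so rows that repeat a pose let the fingers close. It gives the time, the measured TCP pose, the force and the opening at its end, in the units of the state.
- state(): the state, without advancing time (a new reading comes with each control period).
- grab_frame(name): name is "scene" or "top" or "wrist"; returns the picture (420x560x3 uint8, red, green, blue); there is no depth.
- camera_params(name): a dict with "fx", "fy", "cx", "cy" (pixels), "position" and "attitude" of the camera in the world; the wrist camera has in their place "hand_eye" (4x4, takes a point from camera to tool coordinates, whose origin is the TCP and whose axes are the tool frame's). Camera axes: x right, y up, looking along -z (the intrinsics and any distortion apply to the point x, -y, -z); pixel columns grow to the right and rows downward; lengths in mm; the calibration is good to about 2 mm. The wrist camera is an equidistant fisheye: a pixel r from the principal point sees the ray r / f radians off the axis. A picture is of the moment at which its call begins: read the wrist's pose just before it. camera_params takes no time and is no camera call.
- job_done(): hands the job in, once; it reports no verdict.
The state is a dict: "time_s": time; "qpos": joint angles; "qvel": joint speeds; "effort": joint torques, N m; "ee_pos": TCP position; "ee_rot": TCP orientation; "force": force on the tool from outside, world axes, zero at the start; "torque": the same for the moment, N m; "gripper_width": finger opening in mm.
Only numpy, scipy, OpenCV 4.12 (cv2) and the standard library are available. Lean on these libraries where they do the work, as an engineer would, in place of code of your own. Each camera call takes 0.05 s, during which the arm holds its last target.

### The job

Get the spice mill stand ready to put away. Its steel keeper comb is shut: lift it by its handle over the bump, slide it open and let it drop down again. Then set every grinding head that is on the round board into a station of its own, turning it under a light push until its square shank drops into the socket and the cap sits down on the collar, and finally lift the keeper back over the bump to its shut place so that it drops home with its tongues over the caps; leave all the other kitchen things where they are.

Things in the scene. Friction and masses are not known exactly. Their poses are not given: they have to be found in the camera images.
- stand: spice mill stand, fixed: dark wooden deck 390 mm along y, x from -110 to +55 mm, 20 mm thick; four steel collars (stations) in a row at y = -150, -50, +50, +150 mm; at x = -72 mm two U-shaped steel saddles, centres y = -75 and +125 mm, hold the keeper. Origin on the counter under the middle of the row; z up, x from keeper to stations, y along the row.
- station1 (a point): station at stand y = -150 mm: centre of the collar's top, 50 mm above the counter. Collar 80 mm outside; mouth round, 56 mm wide, 6 mm deep; below it a square hole 40 mm wide. The hole's heading differs in every station and start and is not given.
- station2 (a point): station at stand y = -50 mm, like station1. A head put in at a wrong heading stands with its cap 16 mm above the collar. Turned (a quarter turn at most) under a light push of some 4 N it drops 16 mm, cap on the collar; its middle point is then 22 mm above this point.
- keeper_grip (a point): grip point on the keeper's upright beech handle (14 mm thick in x, 30 wide in y, 60 tall), on its axis 18 mm below its top and 42 mm above the bar's top. Axes as the stand's. Keeper down: this point is 114 mm above the counter. Shut: it is at stand y = -3 to +4 mm. Open: +46 to +53 mm (50 is best). Across, at stand x = -72 mm, 3 mm play each way.
- keeper: the loose steel keeper comb, 0.35 kg: bar 24 x 324 x 10 mm along y, four tongues 12 mm wide, 6 thick, 36 long to +x at y = -150, -50, +50, +150 mm; shut, they lie over the stations 4 mm above seated caps; open, between the stations. A foot 20 mm square hangs 12 mm below the bar under the handle. Origin: centre of the bar's underside, 62 mm above the counter when down.
- bump (a point): top centre of the steel bump (rib) between the saddles, 22 mm wide along y (stand y = 14 to 36 mm), 60 mm above the counter. The keeper's foot must rise at least 10 mm to pass it: lift 15 mm, move along the stand's y, lower 15 mm. Saddle cheeks end 86 mm above the counter; lifted over 24 mm the bar leaves them.
- headA_mid (a point): beech grinding head, 88 mm tall, about 0.22 kg, upright on the round board at the start. From below: square steel shank 36 mm wide, 22 long (lowest 6 mm narrowed to 32); round cap 68 mm across, 8 thick; square handle 26 mm wide, 58 tall, flats parallel to the shank's. Point: on the axis, 44 mm above the foot, 14 above the cap; z up the axis, x and y square to the flats.
- headB_mid (a point): second grinding head, the same as headA; the point lies the same. May be absent.
- headC_mid (a point): third grinding head, the same as headA; the point lies the same. May be absent.
- station3 (a point): station at stand y = +50 mm, like station1. Every station takes any head.
- station4 (a point): station at stand y = +150 mm, like station1.
- headD_mid (a point): fourth grinding head, the same as headA; the point lies the same. May be absent.
- board: the round dark wooden board, fixed, 300 mm across and 18 mm thick; origin at the centre of its underside.
- bowl1: a bystander: blue enamel bowl, 120 mm across, 55 mm tall; origin at its underside.
- bowl2: a bystander: blue enamel bowl, 120 mm across, 55 mm tall; origin at its underside.
- mug: a bystander: white mug, 76 mm across, 85 mm tall; origin at its underside.
- tin: a bystander: metal tin, 60 mm across, 80 mm tall; origin at its underside.
- jar: a bystander: amber glass jar, 70 mm across, 110 mm tall; origin at its underside.
- pin: a bystander: beech rolling pin, 48 mm thick, 380 mm long along y, lying on the counter; origin at the underside of its middle. It rolls if touched.
There are look-alikes about, which are no part of the job. Leave any green or pink look-alike of the part that bears headC_mid alone.

How it is judged (in metres and radians):
On the way, in this order (a step that is already met when the one before it is completed fails the run):
1. the keeper has been lifted over the bump and lies down in its open place (y of keeper_grip in the frame of stand above 0.042 m and z of keeper_grip in the frame of stand below 0.118 m), for 0.2 s.
2. with the keeper open, every head is seated in a station, cap on the collar (((horizontal distance between headA_mid and station1 below 0.008 m and z of headA_mid in the frame of stand below 0.076 m and angle between headA_mid's own z axis and vertical below 0.08 rad) or (horizontal distance between headA_mid and station2 below 0.008 m and z of headA_mid in the frame of stand below 0.076 m and angle between headA_mid's own z axis and vertical below 0.08 rad) or (horizontal distance between headA_mid and station3 below 0.008 m and z of headA_mid in the frame of stand below 0.076 m and angle between headA_mid's own z axis and vertical below 0.08 rad) or (horizontal distance between headA_mid and station4 below 0.008 m and z of headA_mid in the frame of stand below 0.076 m and angle between headA_mid's own z axis and vertical below 0.08 rad)) and ((horizontal distance between headB_mid and station1 below 0.008 m and z of headB_mid in the frame of stand below 0.076 m and angle between headB_mid's own z axis and vertical below 0.08 rad) or (horizontal distance between headB_mid and station2 below 0.008 m and z of headB_mid in the frame of stand below 0.076 m and angle between headB_mid's own z axis and vertical below 0.08 rad) or (horizontal distance between headB_mid and station3 below 0.008 m and z of headB_mid in the frame of stand below 0.076 m and angle between headB_mid's own z axis and vertical below 0.08 rad) or (horizontal distance between headB_mid and station4 below 0.008 m and z of headB_mid in the frame of stand below 0.076 m and angle between headB_mid's own z axis and vertical below 0.08 rad)) and ((horizontal distance between headC_mid and station1 below 0.008 m and z of headC_mid in the frame of stand below 0.076 m and angle between headC_mid's own z axis and vertical below 0.08 rad) or (horizontal distance between headC_mid and station2 below 0.008 m and z of headC_mid in the frame of stand below 0.076 m and angle between headC_mid's own z axis and vertical below 0.08 rad) or (horizontal distance between headC_mid and station3 below 0.008 m and z of headC_mid in the frame of stand below 0.076 m and angle between headC_mid's own z axis and vertical below 0.08 rad) or (horizontal distance between headC_mid and station4 below 0.008 m and z of headC_mid in the frame of stand below 0.076 m and angle between headC_mid's own z axis and vertical below 0.08 rad)) and ((horizontal distance between headD_mid and station1 below 0.008 m and z of headD_mid in the frame of stand below 0.076 m and angle between headD_mid's own z axis and vertical below 0.08 rad) or (horizontal distance between headD_mid and station2 below 0.008 m and z of headD_mid in the frame of stand below 0.076 m and angle between headD_mid's own z axis and vertical below 0.08 rad) or (horizontal distance between headD_mid and station3 below 0.008 m and z of headD_mid in the frame of stand below 0.076 m and angle between headD_mid's own z axis and vertical below 0.08 rad) or (horizontal distance between headD_mid and station4 below 0.008 m and z of headD_mid in the frame of stand below 0.076 m and angle between headD_mid's own z axis and vertical below 0.08 rad)) and y of keeper_grip in the frame of stand above 0.042 m), for 0.2 s.
3. the keeper has been lifted back over the bump and lies down in its shut place (y of keeper_grip in the frame of stand below 0.01 m and z of keeper_grip in the frame of stand below 0.118 m), for 0.2 s.
At the end, for the whole second after the job is handed in: every head present stands upright (within 0.08 rad) in a station of its own, its axis within 8 mm of the collar's, dropped to within 4 mm of the collar; the keeper lies down (within 4 mm) in its saddles in the shut place, within 10 mm along its travel (all of step 3 and ((horizontal distance between headA_mid and station1 below 0.008 m and z of headA_mid in the frame of stand below 0.076 m and angle between headA_mid's own z axis and vertical below 0.08 rad) or (horizontal distance between headA_mid and station2 below 0.008 m and z of headA_mid in the frame of stand below 0.076 m and angle between headA_mid's own z axis and vertical below 0.08 rad) or (horizontal distance between headA_mid and station3 below 0.008 m and z of headA_mid in the frame of stand below 0.076 m and angle between headA_mid's own z axis and vertical below 0.08 rad) or (horizontal distance between headA_mid and station4 below 0.008 m and z of headA_mid in the frame of stand below 0.076 m and angle between headA_mid's own z axis and vertical below 0.08 rad)) and ((horizontal distance between headB_mid and station1 below 0.008 m and z of headB_mid in the frame of stand below 0.076 m and angle between headB_mid's own z axis and vertical below 0.08 rad) or (horizontal distance between headB_mid and station2 below 0.008 m and z of headB_mid in the frame of stand below 0.076 m and angle between headB_mid's own z axis and vertical below 0.08 rad) or (horizontal distance between headB_mid and station3 below 0.008 m and z of headB_mid in the frame of stand below 0.076 m and angle between headB_mid's own z axis and vertical below 0.08 rad) or (horizontal distance between headB_mid and station4 below 0.008 m and z of headB_mid in the frame of stand below 0.076 m and angle between headB_mid's own z axis and vertical below 0.08 rad)) and ((horizontal distance between headC_mid and station1 below 0.008 m and z of headC_mid in the frame of stand below 0.076 m and angle between headC_mid's own z axis and vertical below 0.08 rad) or (horizontal distance between headC_mid and station2 below 0.008 m and z of headC_mid in the frame of stand below 0.076 m and angle between headC_mid's own z axis and vertical below 0.08 rad) or (horizontal distance between headC_mid and station3 below 0.008 m and z of headC_mid in the frame of stand below 0.076 m and angle between headC_mid's own z axis and vertical below 0.08 rad) or (horizontal distance between headC_mid and station4 below 0.008 m and z of headC_mid in the frame of stand below 0.076 m and angle between headC_mid's own z axis and vertical below 0.08 rad)) and ((horizontal distance between headD_mid and station1 below 0.008 m and z of headD_mid in the frame of stand below 0.076 m and angle between headD_mid's own z axis and vertical below 0.08 rad) or (horizontal distance between headD_mid and station2 below 0.008 m and z of headD_mid in the frame of stand below 0.076 m and angle between headD_mid's own z axis and vertical below 0.08 rad) or (horizontal distance between headD_mid and station3 below 0.008 m and z of headD_mid in the frame of stand below 0.076 m and angle between headD_mid's own z axis and vertical below 0.08 rad) or (horizontal distance between headD_mid and station4 below 0.008 m and z of headD_mid in the frame of stand below 0.076 m and angle between headD_mid's own z axis and vertical below 0.08 rad)) and y of keeper_grip in the frame of stand above -0.01 m and x of keeper_grip in the frame of stand between -0.082 and -0.062 m and angle between keeper_grip's own z axis and vertical below 0.08 rad); the robot touches nothing.
It fails at once if a bowl, the mug, the tin, the jar or the rolling pin is moved more than 40 mm (distance of any of bowl1, bowl2, mug, tin, jar, pin from where it was at the start of the episode above 0.04 m).
Of headA, headB, headC, headD only 3 to 4 are there at a start; the rules pass over those that are not, and their reading is None.
At some moment in a run one of headA, headB, headC, headD may be knocked a few centimetres aside while the robot is not near it.
It also fails if it takes over 210 s, if anything falls off the work surface, if the arm or the gripper's body presses on something with over 40 N, if the wrist force passes 120 N, or if a joint passes its speed limit or range.

## Working session

There is one attempt and no reset: what is moved stays moved. The work goes in short steps, Python scripts to look and compute and a shell command to move; the robot and the scene stay as the last step left them, time stands still between calls to the robot, and variables do not carry over. Pictures are saved under pics/ and viewed, and the job is handed in when it is done.

```bash
ls; mkdir -p pics; python3 - <<'E'
from workcell import *
import cv2,json
print(state())
for n in("scene","top","wrist"):
    print(n,camera_params(n))
    cv2.imwrite(f"pics/{n}0.png",grab_frame(n)[:,:,::-1])
E
```

```text
pics
{'time_s': 0.0, 'qpos': array([-7.07604708e+01,  1.83515210e+01,  8.97068194e+01, -1.43634473e-03,
        7.20424239e+01, -1.14564193e+00]), 'qvel': array([ 0.01419149,  0.07064915,  0.00760772, -0.04201402, -0.01358321,
        0.0023904 ]), 'effort': array([-2.36419393e-03, -4.12473750e+01, -2.31973851e+01,  7.23420689e-02,
        4.55966697e-02, -1.54992058e-04]), 'ee_pos': array([ 200.11979272, -538.51656229,  213.11867472]), 'ee_rot': array([-90.36919636,  89.89922653, 110.01641878]), 'force': array([-0.0137909 , -0.1114004 ,  0.19463939]), 'torque': array([ 0.01158783,  0.00535287, -0.00479787]), 'gripper_width': 91.04134547001802}
scene {'fx': 384.09893882082827, 'fy': 384.09893882082827, 'cx': 273.264544456013, 'cy': 216.3359065944597, 'position': array([1201.09080082,  597.66224884,  817.52042007]), 'attitude': array([ 51.91899364,   0.64836054, 131.8524914 ])}
top {'fx': 403.06895548744745, 'fy': 403.06895548744745, 'cx': 280.48427124266635, 'cy': 207.6057801868228, 'position': array([ 377.32892535,  -17.78589727, 1128.27752632]), 'attitude': array([  6.73564649,  -1.94619387, -90.52017869])}
wrist {'fx': 325.19226210127806, 'fy': 325.19226210127806, 'cx': 276.645445898885, 'cy': 210.93079326146034, 'hand_eye': array([[ 1.07321531e-03,  2.67479056e-01, -9.63563077e-01,
        -1.69269915e+02],
       [ 9.99999260e-01, -8.39468720e-04,  8.80766642e-04,
         1.97762225e-02],
       [-5.73294433e-04, -9.63563309e-01, -2.67479759e-01,
        -7.59621545e+01],
       [ 0.00000000e+00,  0.00000000e+00,  0.00000000e+00,
         1.00000000e+00]])}
```

View pics/top0.png

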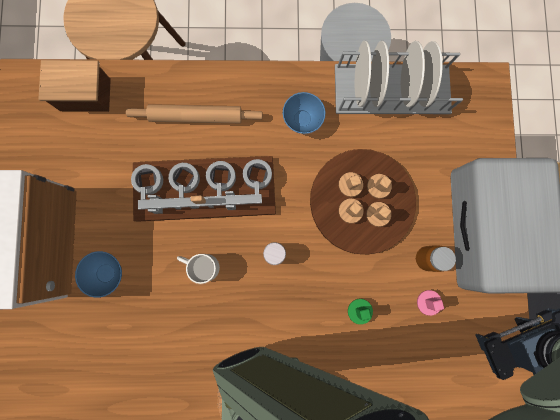

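View pics/scene0.png

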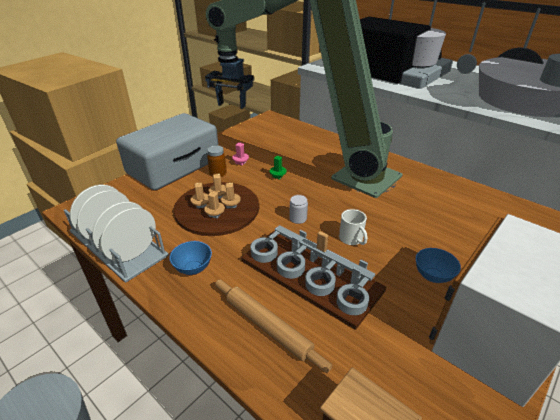

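View pics/wrist0.png

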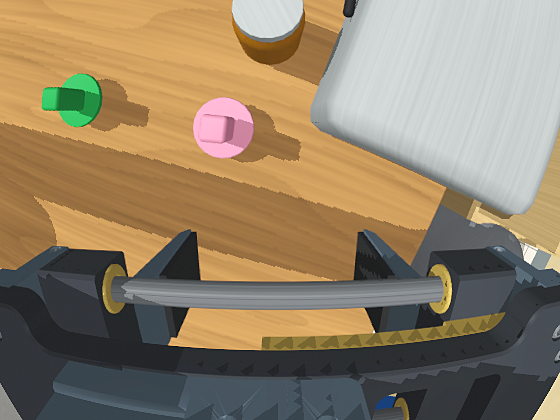

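The top picture shows the stand around (205,185), with the keeper handle at about (197,198). Four beech heads stand on the board at about (351,184), (380,186), (351,211) and (379,214). The look-alikes, green at (360,311) and pink at (430,302), are off the board and will be left alone. Next I'll write the helpers and measure.

```bash
cat > h.py <<'E'
from workcell import *
import numpy as np, cv2
from scipy.spatial.transform import Rotation as R
def rot(a): return R.from_euler('xyz',a,degrees=True).as_matrix()
def campose(n,st=None):
    p=camera_params(n)
    if n=='wrist':
        st=st or state(); H=p['hand_eye']; Rt=rot(st['ee_rot'])
        return p,Rt@H[:3,:3],Rt@H[:3,3]+st['ee_pos']
    return p,rot(p['attitude']),np.array(p['position'])
def ray(n,px,cp):
    p,Rc,t=cp; u=np.atleast_2d(np.array(px,float))
    a=(u[:,0]-p['cx'])/p['fx']; b=(u[:,1]-p['cy'])/p['fy']
    if n=='wrist':
        r=np.hypot(a,b); s=np.where(r>1e-9,np.sin(r)/np.maximum(r,1e-9),1); d=np.c_[a*s,-b*s,-np.cos(r)]
    else: d=np.c_[a,-b,-np.ones_like(a)]
    return d@Rc.T
def onz(n,px,z,cp):
    d=ray(n,px,cp); t=cp[2]; return t+d*((z-t[2])/d[:,2:3])
def proj(n,X,cp):
    p,Rc,t=cp; c=(np.atleast_2d(X)-t)@Rc; x,y,z=c[:,0],-c[:,1],-c[:,2]
    if n=='wrist':
        r=np.hypot(x,y); th=np.arctan2(r,z); k=th/np.maximum(r,1e-9); return np.c_[p['cx']+p['fx']*x*k,p['cy']+p['fy']*y*k]
    return np.c_[p['cx']+p['fx']*x/z,p['cy']+p['fy']*y/z]
def shot(n,name=None):
    st=state(); cp=campose(n,st); im=grab_frame(n)[:,:,::-1].copy()
    if name: cv2.imwrite(f'pics/{name}.png',im)
    return im,cp,st
def crop(im,x0,y0,x1,y1,k,name): cv2.imwrite(f'pics/{name}.png',cv2.resize(im[y0:y1,x0:x1],None,fx=k,fy=k,interpolation=cv2.INTER_CUBIC))
def delta(st,dw):  # world shift -> tool shift
    return rot(st['ee_rot']).T@np.array(dw,float)
E
python3 - <<'E'
from h import *
im=cv2.imread('pics/top0.png'); cp=campose('top')
crop(im,125,150,285,225,5,'t_stand'); crop(im,330,165,400,235,8,'t_heads')
hsv=cv2.cvtColor(im,cv2.COLOR_BGR2HSV)
print(hsv[180:190:3,345:357:3], hsv[230,340],hsv[197,192])
E
```

```text
[[[ 14 118 196]
  [ 14 119 159]
  [ 15 115 223]
  [ 15 117 221]]

 [[ 14 117 218]
  [ 14 118 153]
  [ 14 118 168]
  [ 15 114 229]]

 [[ 14 116 219]
  [ 14 118 149]
  [ 14 118 141]
  [ 14 118 110]]

 [[ 14 119 210]
  [ 14 118 208]
  [ 14 117 133]
  [ 14 119 131]]] [ 11 158 103] [ 14 117 207]
```

View pics/t_stand.png

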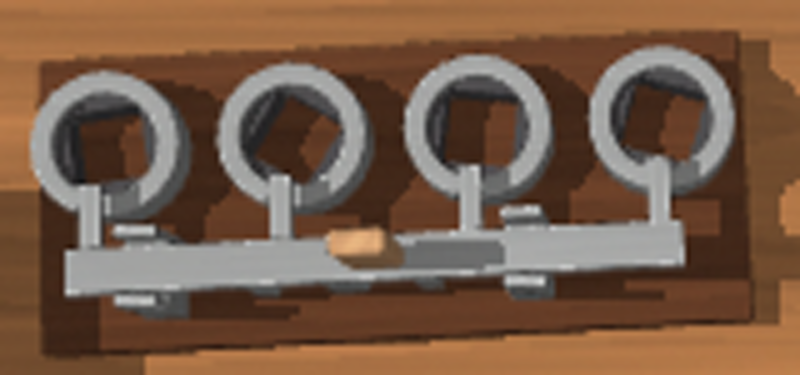

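View pics/t_heads.png

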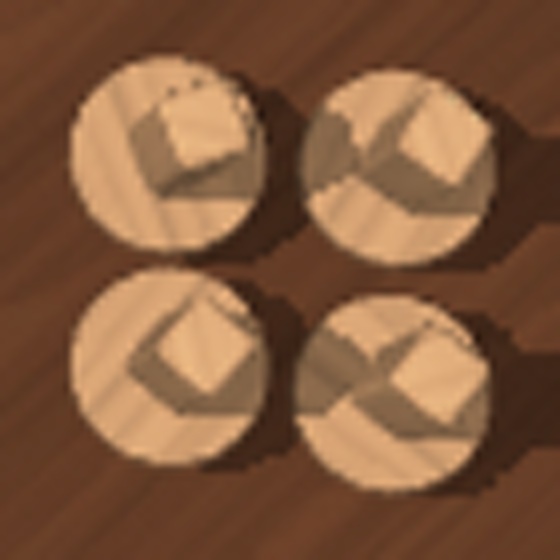

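```bash
python3 - <<'E'
from h import *
im=cv2.imread('pics/top0.png'); cp=campose('top')
g=cv2.cvtColor(im[150:225,125:285],cv2.COLOR_BGR2GRAY); g=cv2.resize(g,None,fx=5,fy=5,interpolation=cv2.INTER_CUBIC)
c=cv2.HoughCircles(g,cv2.HOUGH_GRADIENT,1.2,120,param1=120,param2=25,minRadius=66,maxRadius=82)[0]
c=c[np.argsort(c[:,0])]; print(c)
px=(c[:,:2]+.5)/5-.5+[125,150]
W=onz('top',px,50,cp); print(W.round(1), np.linalg.norm(np.diff(W,axis=0),axis=1))
n=len(W)
if n==4:
    s=np.array([150,50,-50,-150]); A=np.c_[s,np.ones(4)]
    sol=np.linalg.lstsq(A,W[:,:2],rcond=None)[0]; print('yaxis',sol[0],np.linalg.norm(sol[0]),'orig',sol[1],'yaw',np.degrees(np.arctan2(-sol[0][0],sol[0][1])),(A@sol-W[:,:2]).round(1))
hsv=cv2.cvtColor(im,cv2.COLOR_BGR2HSV); m=cv2.inRange(hsv,(8,60,100),(20,135,255)); roi=np.zeros_like(m); cv2.circle(roi,(363,200),50,255,-1); m&=roi
m=cv2.resize(m,None,fx=4,fy=4,interpolation=cv2.INTER_LINEAR); m=(m>127).astype(np.uint8)
for k in cv2.findContours(m,cv2.RETR_EXTERNAL,cv2.CHAIN_APPROX_NONE)[0]:
    if cv2.contourArea(k)<1000: continue
    (x,y),r=cv2.minEnclosingCircle(k); p=[(x+.5)/4-.5,(y+.5)/4-.5]
    print(np.round(p,1),r/4,onz('top',p,48,cp).round(1))
hx=np.array([[344+.0,243]])/5; 
print('handle',onz('top',np.array([[355,243]])/5-.4+[125,150],132,cp))
E
```

```text
[[106.200005 142.20001   70.68    ]
 [289.80002  136.20001   72.6     ]
 [478.2      125.4       71.16    ]
 [660.60004  117.00001   71.4     ]]
[[586.3 305.8  50. ]
 [589.3 207.9  50. ]
 [595.  106.8  50. ]
 [599.4   8.2  50. ]] [ 97.92058986 101.28004059  98.74023265]
yaxis [-0.04518128  0.99402206] 0.9950483430264438 orig [592.50190085 157.18137839] yaw 2.6024736456957065 [[-0.5  0.5]
 [ 0.9 -1.1]
 [-0.2  0.7]
 [-0.1 -0.1]]
[378.5 213.7] 12.948205947875977 [[ 486.6 -322.2   48. ]]
[350.7 210.3] 12.837857246398926 [[ 496.2 -246.2   48. ]]
[379.3 185.5] 12.956430435180664 [[ 564.3 -327.1   48. ]]
[350.5 184. ] 12.875767707824707 [[ 568.6 -247.8   48. ]]
handle [[519.29694356 157.65447536 132.        ]]
```

```bash
python3 - <<'E'
from h import *
st=state(); print(rot(st['ee_rot']).round(3))
print(delta(st,[519-200,155-(-538.5),60]).round(1))
E
```

```text
[[-0.     0.348 -0.937]
 [ 0.001 -0.937 -0.348]
 [-1.    -0.001 -0.   ]]
[ -59.3 -539.  -540.6]
```

```bash

python3 -m handwheel '{"gripper":[0,0,0,0,0],"offset":[[-8,-20,-20],[-15,-47,-47],[-15,-74,-74],[-15,-101,-101],[-15,-128,-128]],"rot":[[0,0,0],[0,0,0],[0,0,0],[0,0,0],[0,0,0]]}'
python3 -m handwheel '{"gripper":[0,0,0,0,0],"offset":[[-3,-27,-27],[-6,-54,-54],[-9,-81,-81],[-12,-108,-108],[-15,-135,-135]],"rot":[[0,0,0],[0,0,0],[0,0,0],[0,0,0],[0,0,0]]}'
python3 -m handwheel '{"gripper":[0,0,0,0,0],"offset":[[-3,-27,-27],[-6,-54,-54],[-9,-81,-81],[-12,-108,-108],[-15,-135,-135]],"rot":[[0,0,0],[0,0,0],[0,0,0],[0,0,0],[0,0,0]]}'
python3 -m handwheel '{"gripper":[0,0,0,0,0],"offset":[[-3,-27,-27],[-6,-54,-54],[-9,-81,-81],[-12,-108,-108],[-15,-135,-135]],"rot":[[0,0,0],[0,0,0],[0,0,0],[0,0,0],[0,0,0]]}'
python3 -m handwheel '{"gripper":[0,0,0,0,0],"offset":[[0,0,0],[0,0,0],[0,0,0],[0,0,0],[0,0,0]],"rot":[[-7,0,0],[-14,0,0],[-21,0,0],[-28,0,0],[-35,0,0]]}'
python3 -m handwheel '{"gripper":[0,0,0,0,0],"offset":[[0,0,0],[0,0,0],[0,0,0],[0,0,0],[0,0,0]],"rot":[[-7,0,0],[-14,0,0],[-21,0,0],[-28,0,0],[-35,0,0]]}'
python3 - <<'E'
from h import *
im,cp,st=shot('wrist','w1'); print(st); print(rot(st['ee_rot']).round(3))
E
```

```text
time_s: 0.57
ee_pos: [275.9, -372.7, 228.8]
ee_rot: [-131.8, 90.0, 68.5]
force: [1.6, 0.4, -0.6]
gripper_width: 91.1
time_s: 0.98
ee_pos: [355.4, -199.0, 244.1]
ee_rot: [127.7, 90.0, -32.0]
force: [0.7, 0.3, 0.5]
gripper_width: 91.0
time_s: 1.4
ee_pos: [434.9, -25.4, 259.1]
ee_rot: [99.4, 90.0, -60.2]
force: [0.6, 0.5, 0.7]
gripper_width: 91.4
time_s: 1.82
ee_pos: [514.5, 148.2, 273.8]
ee_rot: [27.5, 90.0, -132.1]
force: [0.1, -0.6, -0.4]
gripper_width: 90.9
time_s: 2.23
ee_pos: [514.0, 146.5, 273.5]
ee_rot: [-34.5, 89.9, -158.7]
force: [-0.2, -1.2, 0.1]
gripper_width: 91.1
time_s: 2.65
ee_pos: [514.0, 146.2, 273.6]
ee_rot: [-70.1, 90.0, -159.4]
force: [-0.2, 0.1, -0.4]
gripper_width: 91.3
{'time_s': 2.65, 'qpos': array([ 1.46493846e+01,  1.27968875e+01,  8.87523688e+01, -4.98541670e-03,
        7.84976919e+01,  1.39169156e+01]), 'qvel': array([-3.04833448e-03, -3.62574791e-02,  2.80160306e-02, -3.34149656e-02,
        9.63595510e-02, -8.32532362e+01]), 'effort': array([-7.83250085e-03, -3.68052614e+01, -2.41140640e+01,  7.70464679e-02,
        1.96883554e-02,  1.20716136e+00]), 'ee_pos': array([514.04669757, 146.22919992, 273.56115904]), 'ee_rot': array([ -70.14343085,   89.95279829, -159.40996576]), 'force': array([-0.16636471,  0.0732278 , -0.35210562]), 'torque': array([ 0.01994093, -0.1004271 ,  0.02094214]), 'gripper_width': 91.29029972827354}
[[-0.001  1.     0.013]
 [-0.     0.013 -1.   ]
 [-1.    -0.001  0.   ]]
```

View pics/w1.png

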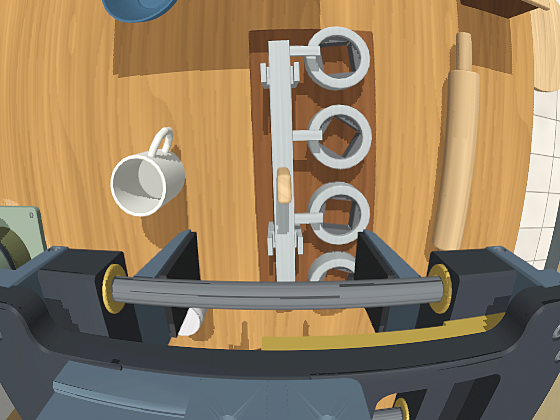

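```bash
python3 -m handwheel '{"gripper":[0,0],"offset":[[0,0,0],[0,0,0]],"rot":[[-2,0,0],[-2,0,0]]}'; python3 - <<'E'
from h import *
im,cp,st=shot('wrist','w2'); print(st['ee_pos'],st['ee_rot'])
print(rot(st['ee_rot']).round(3))
crop(im,230,20,400,300,3,'w2c')
hsv=cv2.cvtColor(im,cv2.COLOR_BGR2HSV); m=cv2.inRange(hsv,(8,60,100),(20,135,255))[160:215,274:296]
ys,xs=np.nonzero(m); print(xs.min()+274,xs.max()+274,ys.min()+160,ys.max()+160,len(xs))
def stp(X,Y,z): # stand->world
    a=np.radians(2.6); return [592.5+X*np.cos(a)-Y*np.sin(a),157.2+X*np.sin(a)+Y*np.cos(a),z]
for P in [(-72,0,132),(-72,15,132),(-72,-15,132),(0,150,50),(0,50,50),(0,-50,50)]:
    print(P,proj('wrist',[stp(*P)],cp).round(1))
E
```

```text
time_s: 2.87
ee_pos: [514.1, 146.2, 273.7]
ee_rot: [-73.9, 90.0, -161.6]
force: [-0.3, -0.1, 1.0]
gripper_width: 91.2
[514.07463756 146.24962116 273.663543  ] [ -73.88760526   89.96501213 -161.59820143]
[[-0.001  0.999  0.04 ]
 [-0.     0.04  -0.999]
 [-1.    -0.001  0.   ]]
277 290 168 203 459
(-72, 0, 132) [[283.3 193.4]]
(-72, 15, 132) [[283.3 178.3]]
(-72, -15, 132) [[283.3 208.2]]
(0, 150, 50) [[341.3  58.1]]
(0, 50, 50) [[341.1 138.9]]
(0, -50, 50) [[338.4 217.9]]
```

View pics/w2c.png

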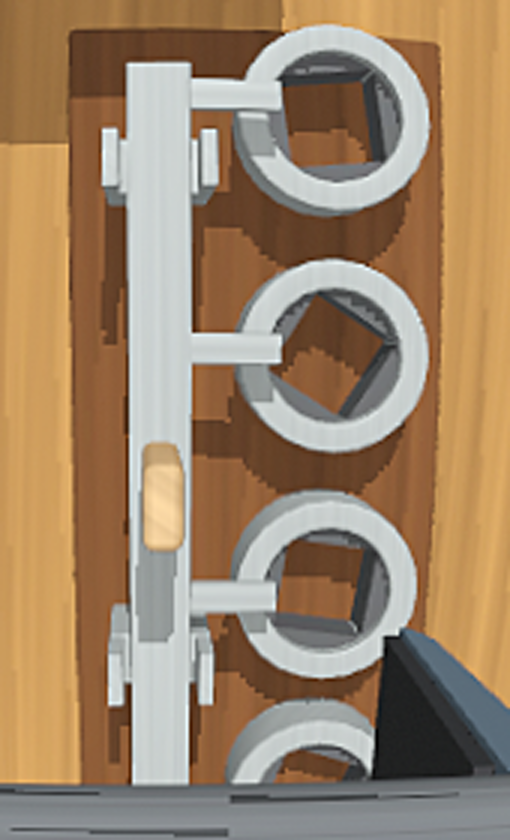

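```bash

python3 -m handwheel '{"gripper":[0.2,0.3,0.4,0.4,0.4],"offset":[[30,7,-9],[65,7,-9],[100,7,-9],[125,7,-9],[140,7,-9]],"rot":[[0,0,0],[0,0,0],[0,0,0],[0,0,0],[0,0,0]]}' 20
python3 -m handwheel '{"gripper":[0.4,0.4,0.4,0.4],"offset":[[20,0,0],[36,0,0],[38,0,0],[38,0,0]],"rot":[[0,0,0],[0,0,0],[0,0,0],[0,0,0]]}'
python3 - <<'E'
from h import *
im,cp,st=shot('wrist','w3'); print(st['ee_pos'],st['force'],st['gripper_width'])
im,cp,st=shot('scene','s3'); crop(im,220,200,420,330,4,'s3c')
E
```

```text
time_s: 3.33
ee_pos: [518.9, 155.0, 130.6]
ee_rot: [-75.3, 89.7, -163.1]
force: [0.2, -0.2, 0.2]
gripper_width: 60.3
time_s: 3.67
ee_pos: [520.3, 155.4, 95.1]
ee_rot: [-74.5, 89.9, -162.2]
force: [0.7, 0.2, 0.0]
gripper_width: 54.4
[520.25509567 155.36392175  95.11620932] [0.68584093 0.15166217 0.03383067] 54.37238935576696
```

View pics/w3.png

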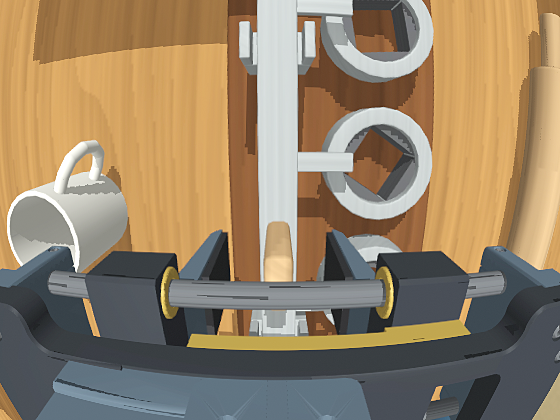

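View pics/s3c.png

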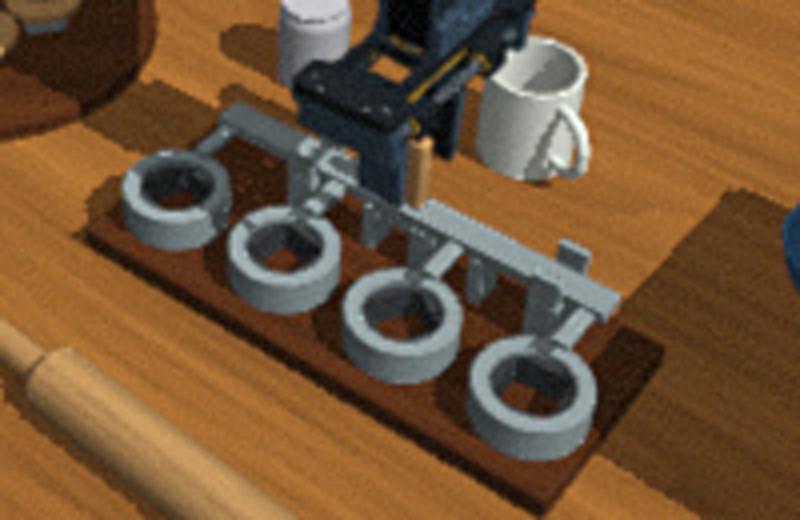

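```bash

python3 -m handwheel '{"gripper":[0.8,1,1,1,1],"offset":[[0,0,0],[0,0,0],[0,0,0],[0,0,0],[0,0,0]],"rot":[[0,0,0],[0,0,0],[0,0,0],[0,0,0],[0,0,0]]}' 25
python3 -m handwheel '{"gripper":[1,1,1,1,1],"offset":[[0,0,0],[-4,0,0],[-9,0,0],[-14,0,0],[-16,0,0]],"rot":[[0,0,0],[0,0,0],[0,0,0],[0,0,0],[0,0,0]]}' 25
python3 -m handwheel '{"gripper":[1,1,1],"offset":[[0,0,0],[0,0,0],[0,0,0]],"rot":[[0,0,0],[0,0,0],[0,0,0]]}'
python3 - <<'E'
from h import *
im,cp,st=shot('scene','s4'); crop(im,220,200,420,330,4,'s4c');print(st['ee_pos'],st['force'],st['gripper_width'],st['torque'])
E
```

```text
time_s: 4.18
ee_pos: [521.0, 155.6, 96.3]
ee_rot: [96.0, 90.0, 8.4]
force: [-0.0, 0.1, -0.7]
gripper_width: 24.3
time_s: 4.6
ee_pos: [521.1, 155.6, 112.6]
ee_rot: [95.3, 90.0, 7.7]
force: [0.0, 0.7, -3.6]
gripper_width: 13.6
time_s: 4.85
ee_pos: [520.7, 155.5, 111.7]
ee_rot: [-66.8, 90.0, -154.5]
force: [0.0, -0.4, -3.7]
gripper_width: 13.8
[520.6625103  155.47706744 111.7251524 ] [ 0.00594677 -0.43452394 -3.65466876] 13.835546828715113 [-0.04747025 -0.07921354  0.03771451]
```

View pics/s4c.png

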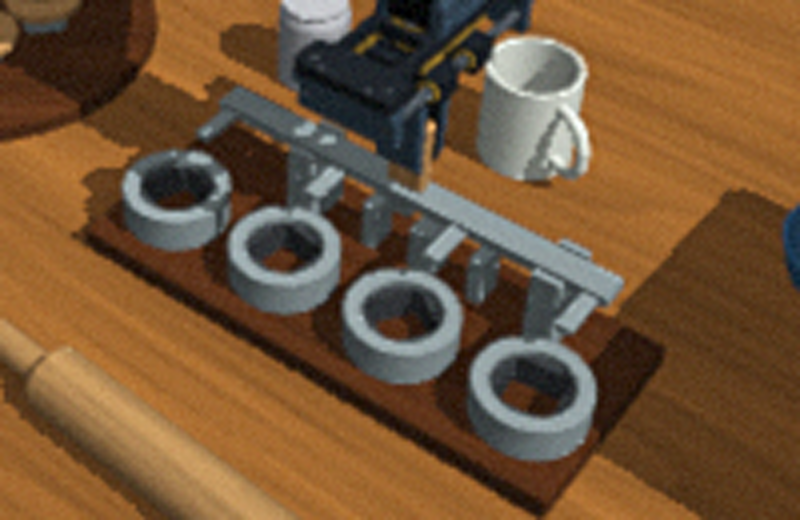

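```bash

python3 -m handwheel '{"gripper":[1,1,1,1,1],"offset":[[-3,0,0],[-3,0,-10],[-3,0,-20],[-3,0,-30],[-3,0,-40]],"rot":[[0,0,0],[0,0,0],[0,0,0],[0,0,0],[0,0,0]]}'
python3 -m handwheel '{"gripper":[1,1,1],"offset":[[0,0,-8],[0,0,-9],[0,0,-9]],"rot":[[0,0,0],[0,0,0],[0,0,0]]}'
python3 - <<'E'
from h import *
im,cp,st=shot('scene','s5'); crop(im,220,200,420,330,4,'s5c');print(st['ee_pos'],st['force'],st['gripper_width'],st['torque'])
E
```

```text
time_s: 5.32
ee_pos: [519.1, 197.0, 114.9]
ee_rot: [-173.4, 90.0, 99.0]
force: [-0.2, 0.2, -3.1]
gripper_width: 14.1
time_s: 5.57
ee_pos: [518.7, 205.3, 114.8]
ee_rot: [-25.4, 90.0, -112.9]
force: [0.1, -0.1, -4.2]
gripper_width: 13.8
[518.65437108 205.29306925 114.77292467] [ 0.11180034 -0.09257376 -4.22442817] 13.784881064263969 [-0.00565858 -0.07561862  0.00711606]
```

View pics/s5c.png

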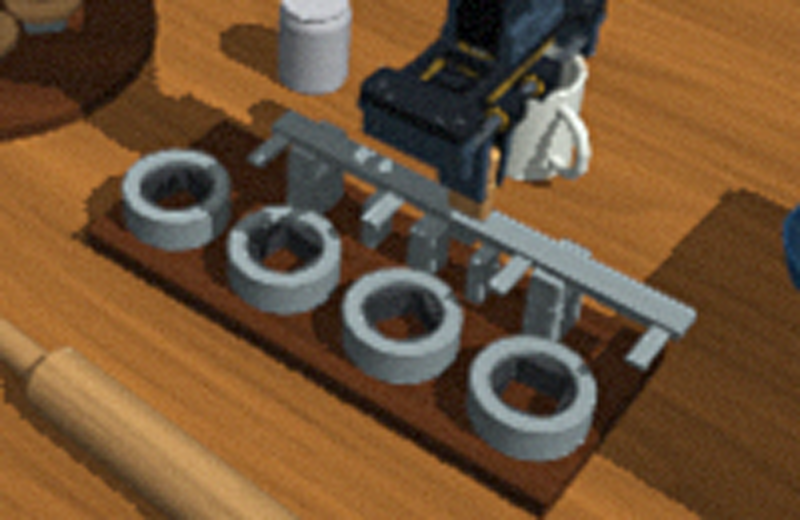

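```bash

python3 -m handwheel '{"gripper":[1,1,1,1,1],"offset":[[4,0,0],[8,0,0],[12,0,0],[14,0,0],[14,0,0]],"rot":[[0,0,0],[0,0,0],[0,0,0],[0,0,0],[0,0,0]]}'
python3 -m handwheel '{"gripper":[1,1,1,1],"offset":[[1,0,0],[2,0,0],[3,0,0],[3,0,0]],"rot":[[0,0,0],[0,0,0],[0,0,0],[0,0,0]]}'

```

```text
time_s: 6.03
ee_pos: [518.3, 204.0, 100.1]
ee_rot: [-67.8, 89.9, -155.5]
force: [0.1, -1.0, -3.6]
gripper_width: 14.2
time_s: 6.37
ee_pos: [518.8, 204.5, 97.8]
ee_rot: [-32.0, 90.0, -119.6]
force: [0.2, -0.2, -4.4]
gripper_width: 14.2
```

```bash

python3 -m handwheel '{"gripper":[1,1,1,1],"offset":[[1,0,0],[1,0,0],[1,0,0],[1,0,0]],"rot":[[0,0,0],[0,0,0],[0,0,0],[0,0,0]]}'
python3 -m handwheel '{"gripper":[1,1,1,1],"offset":[[1,0,0],[1.5,0,0],[1.5,0,0],[1.5,0,0]],"rot":[[0,0,0],[0,0,0],[0,0,0],[0,0,0]]}'

```

```text
time_s: 6.7
ee_pos: [519.0, 204.6, 97.2]
ee_rot: [96.7, 90.0, 9.0]
force: [0.3, -0.5, -2.3]
gripper_width: 13.8
time_s: 7.03
ee_pos: [519.0, 204.6, 97.1]
ee_rot: [102.9, 89.9, 15.3]
force: [-2.5, -0.6, 8.2]
gripper_width: 13.6
```

Contact at TCP z of about 97, so the keeper is down. I'll release, rise and look.

```bash

python3 -m handwheel '{"gripper":[0.6,0.4,0.4,0.4,0.4],"offset":[[0,0,0],[0,0,0],[0,0,0],[0,0,0],[0,0,0]],"rot":[[0,0,0],[0,0,0],[0,0,0],[0,0,0],[0,0,0]]}'
python3 -m handwheel '{"gripper":[0.4,0.4,0.4,0.4,0.4],"offset":[[-20,0,0],[-60,0,0],[-100,0,0],[-140,0,0],[-180,0,0]],"rot":[[0,0,0],[0,0,0],[0,0,0],[0,0,0],[0,0,0]]}'
python3 -m handwheel '{"gripper":[0.4,0.4,0.4,0.4,0.4],"offset":[[0,0,40],[0,0,80],[0,0,120],[0,0,140],[0,0,140]],"rot":[[0,0,0],[0,0,0],[0,0,0],[0,0,0],[0,0,0]]}'
python3 - <<'E'
from h import *
im,cp,st=shot('wrist','w6'); print(st['ee_pos'],st['ee_rot'],rot(st['ee_rot']).round(3),st['force'])
crop(im,200,0,420,290,2.75,'w6c')
im,cp,st=shot('scene','s6');crop(im,220,200,420,330,4,'s6c')
im,cp,st=shot('top','t6')
E
```

```text
time_s: 7.45
ee_pos: [518.9, 204.5, 95.3]
ee_rot: [-36.2, 90.0, -123.8]
force: [0.3, -0.6, 0.1]
gripper_width: 44.4
time_s: 7.87
ee_pos: [518.5, 204.4, 277.2]
ee_rot: [-51.3, 90.0, -138.9]
force: [0.7, -0.1, -0.6]
gripper_width: 54.6
time_s: 8.28
ee_pos: [524.6, 61.0, 275.5]
ee_rot: [2.4, 89.9, -85.4]
force: [-0.2, 0.5, 0.1]
gripper_width: 54.6
[524.60522955  60.97237732 275.49814941] [  2.44823101  89.89199739 -85.42285932] [[ 0.     0.999  0.037]
 [-0.002  0.037 -0.999]
 [-1.     0.     0.002]] [-0.2106358   0.54248914  0.0804739 ]
```

View pics/w6c.png

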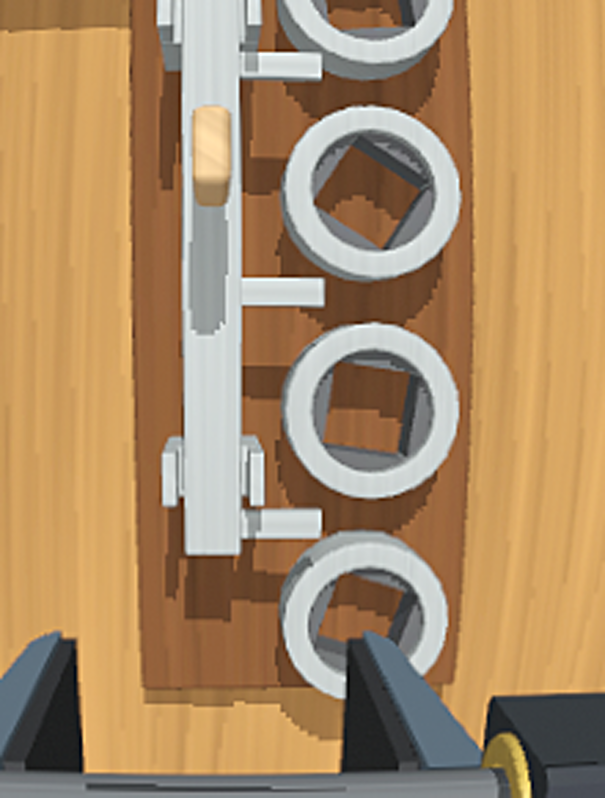

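View pics/s6c.png

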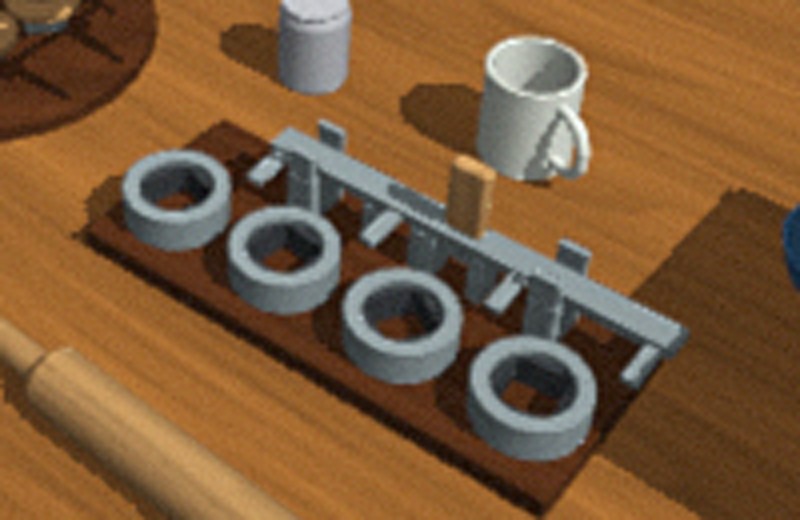

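```bash
cat >> h.py <<'E'
def rectify(n,im,cp,xc,yc,z,half,s=0.5):
    # top-down patch: col -> -y (left=+y), row -> -x (up=+x); s mm per px
    N=int(2*half/s); v,u=np.mgrid[0:N,0:N]
    X=np.c_[(xc+half-(v.ravel()+.5)*s),(yc+half-(u.ravel()+.5)*s),np.full(N*N,z)]
    m=proj(n,X,cp).astype(np.float32).reshape(N,N,2)
    return cv2.remap(im,m[:,:,0],m[:,:,1],cv2.INTER_LINEAR)
def rx(xc,yc,half,s,u,v): return xc+half-(v+.5)*s, yc+half-(u+.5)*s
E
cat > st.py <<'E'
from h import *
im,cp,st=shot('wrist')
a=np.radians(2.6); tiles=[]
for i,Y in enumerate([-150,-50,50,150]):
    xc,yc=592.5-Y*np.sin(a),157.2+Y*np.cos(a)
    r=rectify('wrist',im,cp,xc,yc,50,60); 
    g=cv2.cvtColor(r,cv2.COLOR_BGR2GRAY)
    c=cv2.HoughCircles(g,cv2.HOUGH_GRADIENT,1.2,200,param1=120,param2=20,minRadius=76,maxRadius=84)
    out=r.copy()
    if c is not None:
        u,v,rad=c[0][0]; x,y=rx(xc,yc,60,.5,u,v); print('st',i+1,np.round([x,y,rad/2],1),'guess',np.round([xc,yc],1)); cv2.circle(out,(int(u),int(v)),int(rad),(0,0,255),1)
    tiles.append(out)
cv2.imwrite('pics/%s.png'%__import__('sys').argv[1],np.hstack(tiles)[:, :] if 0 else np.vstack([np.hstack(tiles[:2]),np.hstack(tiles[2:])]))
E
python3 st.py rect1
```

```text
st 1 [600.    9.8  39. ] guess [599.3   7.4]
st 2 [594.8 108.5  39.7] guess [594.8 107.3]
st 3 [590.9 206.6  39.7] guess [590.2 207.1]
st 4 [586.3 307.7  40.1] guess [585.7 307. ]
```

View pics/rect1.png

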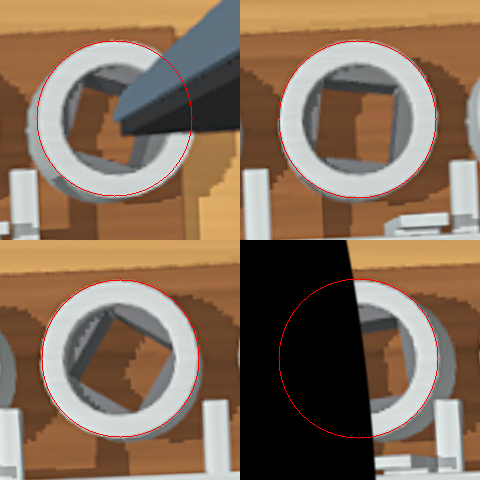

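```bash
cat > hd.py <<'E'
from h import *
S={1:(599.6,8.6),2:(594.9,108),3:(590.5,207.3),4:(586,307.3)}
def heading(n,im,cp,i,dbg=None):
    x,y=S[i]; r=rectify(n,im,cp,x,y,44,32,.25)
    e=cv2.Canny(cv2.GaussianBlur(r,(5,5),1.2),40,100)
    m=np.zeros(e.shape,np.uint8); cv2.circle(m,(128,128),102,255,-1); e&=m
    L=cv2.HoughLinesP(e,1,np.pi/360,25,minLineLength=30,maxLineGap=6)
    h=np.zeros(90)
    out=r.copy(); A=[]
    for l in ([] if L is None else L[:,0]):
        dx,dy=l[2]-l[0],l[3]-l[1]; ln=np.hypot(dx,dy); A.append((np.degrees(np.arctan2(-dy,dx))%90,ln)); cv2.line(out,l[:2].tolist(),l[2:].tolist(),(0,0,255),1)
    A=np.array(A)
    if len(A):
        z=(A[:,1]*np.exp(4j*np.radians(A[:,0]))).sum(); a=np.degrees(np.angle(z))/4; 
        d=(A[:,0]-a+45)%90-45; k=abs(d)<15; z=(A[k,1]*np.exp(4j*np.radians(A[k,0]))).sum()
        print('station',i,'heading world mod 90: %.1f'%(np.degrees(np.angle(z))/4), 'used',k.sum(),'of',len(k))
    return out
if __name__=='__main__':
    im=cv2.imread('pics/w6.png'); 
    def cpn(pos,eul): return campose('wrist',dict(ee_pos=np.array(pos),ee_rot=np.array(eul)))
    c6=cpn([524.60522955,60.97237732,275.49814941],[2.44823101,89.89199739,-85.42285932])
    t=[heading('wrist',im,c6,i) for i in(1,2,3)]
    im=cv2.imread('pics/w2.png'); c2=cpn([514.07463756,146.24962116,273.663543],[-73.88760526,89.96501213,-161.59820143])
    t+=[heading('wrist',im,c2,i) for i in(3,4)]
    im=cv2.imread('pics/t6.png'); ct=campose('top')
    u=[heading('top',im,ct,i) for i in(1,2,3,4)]
    cv2.imwrite('pics/head1.png',cv2.resize(np.vstack([np.hstack(t[:4]),np.hstack(u)]),None,fx=.75,fy=.75)); cv2.imwrite('pics/head2.png',t[4])
E
python3 hd.py
```

```text
station 1 heading world mod 90: -18.8 used 3 of 4
station 2 heading world mod 90: 0.5 used 3 of 3
station 3 heading world mod 90: -30.0 used 12 of 12
station 3 heading world mod 90: -29.6 used 6 of 7
station 4 heading world mod 90: 6.2 used 9 of 9
```

View pics/head1.png

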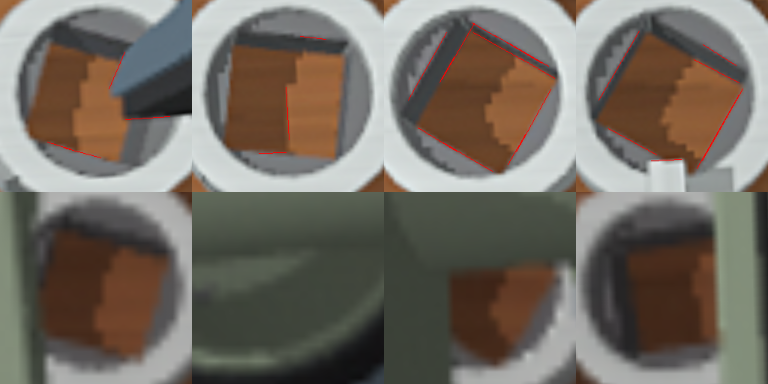

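View pics/head2.png

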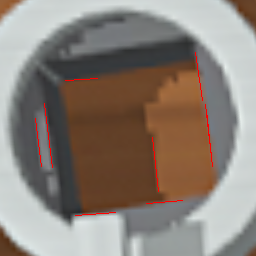

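```bash

python3 -m handwheel '{"gripper":[0.4,0.4,0.4,0.4,0.4],"offset":[[0,-2,40],[0,-4,80],[0,-6,120],[0,-8,160],[0,-10,200]],"rot":[[0,0,0],[0,0,0],[0,0,0],[0,0,0],[0,0,0]]}'
python3 -m handwheel '{"gripper":[0.4,0.4,0.4,0.4,0.4],"offset":[[0,0,40],[0,0,80],[0,0,120],[0,0,160],[0,0,200]],"rot":[[0,0,0],[0,0,0],[0,0,0],[0,0,0],[0,0,0]]}'
python3 -m handwheel '{"gripper":[0.4,0.4],"offset":[[0,0,0],[0,0,0]],"rot":[[0,0,0],[0,0,0]]}'
python3 - <<'E'
from h import *
im,cp,st=shot('wrist','w7'); print(st['ee_pos'],st['qpos'].round(1))
rows=rectify('wrist',im,cp,529,-286,48,100,.4); cv2.imwrite('pics/w7r.png',rows)
rows=rectify('wrist',im,cp,529,-286,106,100,.4); cv2.imwrite('pics/w7t.png',rows)
import pickle; pickle.dump(st,open('w7.pkl','wb'))
E
```

```text
time_s: 8.9
ee_pos: [523.3, -135.7, 275.4]
ee_rot: [128.9, 90.0, 41.4]
force: [1.2, 0.3, 0.4]
gripper_width: 54.6
time_s: 9.32
ee_pos: [532.2, -335.9, 275.3]
ee_rot: [140.6, 90.0, 53.1]
force: [-0.4, 0.0, 0.6]
gripper_width: 54.7
time_s: 9.48
ee_pos: [532.0, -335.9, 274.3]
ee_rot: [-147.1, 89.9, 125.2]
force: [0.2, 0.0, -0.2]
gripper_width: 54.9
[ 531.96279004 -335.85741438  274.27405362] [-33.3  21.8  75.8   0.   82.5 -35.7]
```

View pics/w7.png

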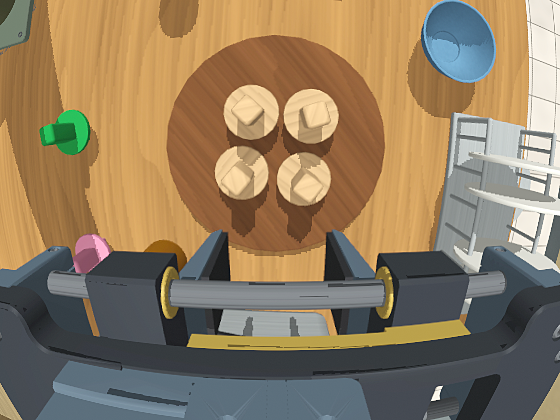

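View pics/w7t.png

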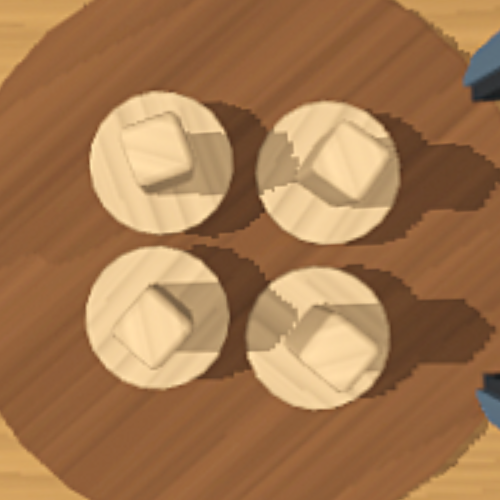

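```bash
cat > heads.py <<'E'
from h import *
def sq(im,n,cp,x,y,z,half=24,s=.2):
    r=rectify(n,im,cp,x,y,z,half,s); N=r.shape[0]
    e=cv2.Canny(cv2.GaussianBlur(r,(5,5),1.2),25,60)
    L=cv2.HoughLinesP(e,1,np.pi/360,25,minLineLength=40,maxLineGap=8); A=[];out=r.copy()
    for l in ([] if L is None else L[:,0]):
        dx,dy=l[2]-l[0],l[3]-l[1]; A.append((np.degrees(np.arctan2(-dy,dx))%90,np.hypot(dx,dy))); cv2.line(out,l[:2].tolist(),l[2:].tolist(),(0,0,255),1)
    A=np.array(A); 
    if not len(A): return None,out
    hist=[(A[abs((A[:,0]-t+45)%90-45)<6,1].sum(),t) for t in range(90)]; t=max(hist)[1]
    k=abs((A[:,0]-t+45)%90-45)<8; return np.degrees(np.angle((A[k,1]*np.exp(4j*np.radians(A[k,0]))).sum()))/4,out
def heads(name):
    im,cp,st=shot('wrist',name); out=[]
    r=rectify('wrist',im,cp,529,-286,48,150,.5)
    hsv=cv2.cvtColor(r,cv2.COLOR_BGR2HSV); g=cv2.cvtColor(r,cv2.COLOR_BGR2GRAY)
    c=cv2.HoughCircles(g,cv2.HOUGH_GRADIENT,1.2,90,param1=120,param2=22,minRadius=64,maxRadius=72)
    tiles=[]
    for u,v,rad in ([] if c is None else c[0]):
        x,y=rx(529,-286,150,.5,u,v)
        R0=np.hypot(x-529,y+286)
        if R0>125: continue
        a,t=sq(im,'wrist',cp,x,y,106); tiles.append(t)
        print('head cap',np.round([x,y],1),'r',round(rad/2,1),'heading',None if a is None else round(a,1))
    if tiles: cv2.imwrite(f'pics/{name}_h.png',np.hstack(tiles)[:, :] if len(tiles)<=3 else np.vstack([np.hstack(tiles[:2]),np.hstack(tiles[2:4])]))
    return st
if __name__=='__main__':
    import sys; st=heads(sys.argv[1]); print(st['ee_pos'].round(1),st['time_s'])
E
python3 heads.py w8
```

```text
head cap [ 569.2 -248.8] r 33.4 heading 21.2
head cap [ 487.6 -322.6] r 33.6 heading -38.9
head cap [ 497.2 -246.4] r 33.0 heading -42.3
head cap [ 565.6 -327.4] r 33.6 heading -35.2
[ 531.9 -334.5  274.7] 9.5333
```

View pics/w8_h.png

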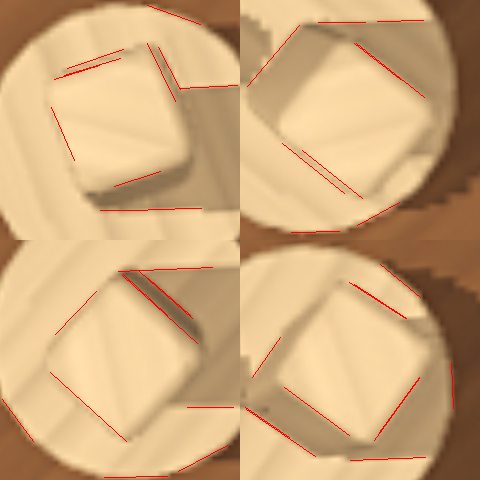

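```bash

python3 -m handwheel '{"gripper":[0.4,0.4,0.4,0.4,0.4],"offset":[[20,12,-25],[45,24,-50],[70,36,-75],[90,40,-85],[110,40,-85]],"rot":[[-6,0,0],[-12,0,0],[-18,0,0],[-18,0,0],[-18,0,0]]}'
python3 -m handwheel '{"gripper":[0.4,0.4],"offset":[[20,0,0],[20,0,0]],"rot":[[0,0,0],[0,0,0]]}'
python3 - <<'E'
from h import *
im,cp,st=shot('wrist','w9'); Rt=rot(st['ee_rot']); print(st['ee_pos'],'yang',np.degrees(np.arctan2(Rt[1,1],Rt[0,1])))
print('tool delta to target',delta(st,np.array([569,-248.3,63])-st['ee_pos']).round(1))
E
```

```text
time_s: 10.0
ee_pos: [568.7, -243.5, 164.9]
ee_rot: [146.2, 89.9, 77.0]
force: [-0.1, -0.5, 0.2]
gripper_width: 54.7
time_s: 10.17
ee_pos: [565.7, -244.9, 141.8]
ee_rot: [-137.2, 89.5, 153.4]
force: [-1.1, -0.4, 0.0]
gripper_width: 54.8
[ 565.7342386  -244.91863948  141.83915931] yang 20.59662757689862
tool delta to target [78.8  2.3  4.8]
```

View pics/w9.png

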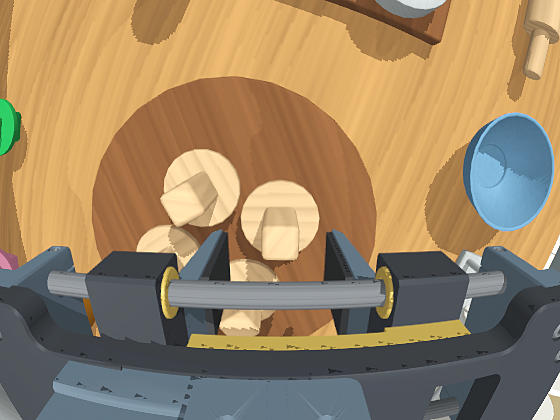

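```bash

python3 -m handwheel '{"gripper":[0.4,0.4,0.4,0.4],"offset":[[25,2,4],[50,2,4],[50,2,4],[50,2,4]],"rot":[[0,0,0],[0,0,0],[0,0,0],[0,0,0]]}'
python3 - <<'E'
from h import *
im,cp,st=shot('wrist','w10'); Rt=rot(st['ee_rot']); print(st['ee_pos'],'yang',np.degrees(np.arctan2(Rt[1,1],Rt[0,1])))
print('tool delta to target',delta(st,np.array([569,-248.3,63])-st['ee_pos']).round(1))
crop(im,130,150,430,350,2.5,'w10c')
E
```

```text
time_s: 10.55
ee_pos: [571.1, -251.2, 96.2]
ee_rot: [-147.1, 90.0, 143.3]
force: [0.1, -0.3, 1.0]
gripper_width: 55.1
[ 571.09345918 -251.22012895   96.18036448] yang 20.42588428084196
tool delta to target [33.2 -0.9 -3.5]
```

View pics/w10c.png

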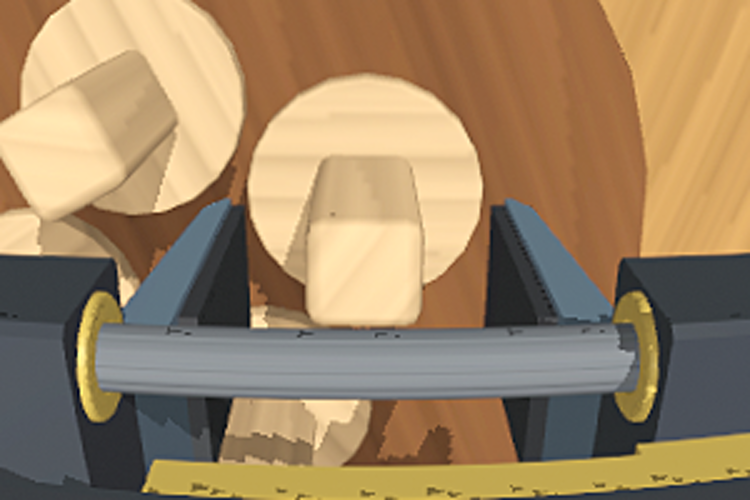

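```bash

python3 -m handwheel '{"gripper":[0.4,0.4,0.4,0.4],"offset":[[15,-1,-3],[30,-1,-3],[33,-1,-3],[33,-1,-3]],"rot":[[0,0,0],[0,0,0],[0,0,0],[0,0,0]]}'
python3 -m handwheel '{"gripper":[0.8,1,1,1,1],"offset":[[0,0,0],[0,0,0],[0,0,0],[0,0,0],[0,0,0]],"rot":[[0,0,0],[0,0,0],[0,0,0],[0,0,0],[0,0,0]]}' 25
python3 -m handwheel '{"gripper":[1,1,1],"offset":[[0,0,0],[0,0,0],[0,0,0]],"rot":[[0,0,0],[0,0,0],[0,0,0]]}'
python3 -m handwheel '{"gripper":[1,1,1,1,1],"offset":[[-10,0,0],[-30,0,0],[-60,0,0],[-90,0,0],[-100,0,0]],"rot":[[0,0,0],[0,0,0],[0,0,0],[0,0,0],[0,0,0]]}'
python3 -m handwheel '{"gripper":[1,1],"offset":[[0,0,0],[0,0,0]],"rot":[[0,0,0],[0,0,0]]}'
python3 - <<'E'
from h import *
im,cp,st=shot('wrist','w11'); Rt=rot(st['ee_rot']); print(st['ee_pos'],'yang',np.degrees(np.arctan2(Rt[1,1],Rt[0,1])),st['force'])
# target station4 above
print('tool delta',delta(st,np.array([586,307.3,st['ee_pos'][2]])-st['ee_pos']).round(1))
E
```

```text
time_s: 10.93
ee_pos: [569.5, -249.5, 63.6]
ee_rot: [43.2, 89.9, -26.4]
force: [-0.8, 0.9, 0.6]
gripper_width: 54.3
time_s: 11.35
ee_pos: [569.4, -249.6, 63.1]
ee_rot: [43.4, 89.9, -26.2]
force: [-0.7, -0.5, 1.6]
gripper_width: 25.6
time_s: 11.6
ee_pos: [569.4, -249.6, 63.1]
ee_rot: [41.8, 89.9, -27.8]
force: [-0.8, -0.4, 3.9]
gripper_width: 25.9
time_s: 12.02
ee_pos: [570.7, -250.2, 166.7]
ee_rot: [44.2, 89.6, -25.5]
force: [0.7, -0.7, -2.1]
gripper_width: 25.9
time_s: 12.18
ee_pos: [568.4, -249.2, 161.6]
ee_rot: [-130.4, 89.9, 160.0]
force: [-0.7, 0.3, -3.0]
gripper_width: 26.1
[ 568.42278393 -249.1522619   161.64047271] yang 20.387448327006933 [-0.73127273  0.3237439  -2.97049688]
tool delta [ 2.000e-01  2.103e+02 -5.155e+02]
```

View pics/w11.png

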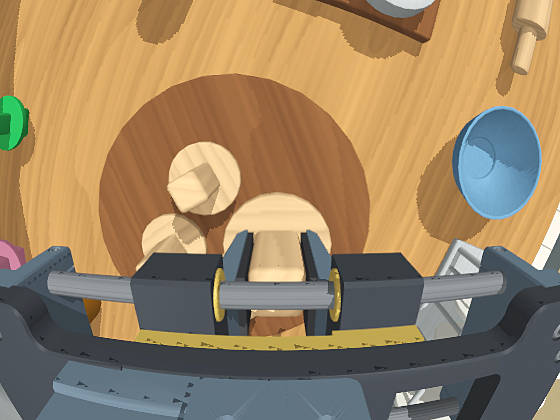

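```bash

python3 -m handwheel '{"gripper":[1,1,1,1,1],"offset":[[0,8,-20],[0,20,-50],[0,34,-84],[0,48,-118],[0,62,-152]],"rot":[[0,0,0],[0,0,0],[0,0,0],[0,0,0],[0,0,0]]}'
python3 -m handwheel '{"gripper":[1,1,1,1,1],"offset":[[0,14,-34],[0,28,-69],[0,42,-103],[0,56,-137],[0,70,-172]],"rot":[[0,0,0],[0,0,0],[0,0,0],[0,0,0],[0,0,0]]}'
python3 -m handwheel '{"gripper":[1,1,1,1,1],"offset":[[0,14,-34],[0,28,-69],[0,42,-103],[0,56,-137],[0,68,-165]],"rot":[[0,0,0],[0,0,0],[0,0,0],[0,0,0],[0,0,0]]}'
python3 -m handwheel '{"gripper":[1,1,1,1,1],"offset":[[0,5,-13],[0,10,-26],[0,10,-26],[0,10,-26],[0,10,-26]],"rot":[[5,0,0],[10,0,0],[14,0,0],[14,0,0],[14,0,0]]}'
cat > g.py <<'E'
import sys
from h import *
st=state(); Rt=rot(st['ee_rot']); a=[float(v) for v in sys.argv[1:4]]
print(st['ee_pos'].round(1),'yang %.1f'%np.degrees(np.arctan2(Rt[1,1],Rt[0,1])),'F',st['force'].round(1),'q',st['qpos'].round(0))
print('tool delta',delta(st,np.array(a)-st['ee_pos']).round(1))
E
python3 g.py 586 307.3 112
python3 - <<'E'
from h import *
im,cp,st=shot('wrist','w12')
E
```

```text
time_s: 12.65
ee_pos: [572.5, -83.7, 159.7]
ee_rot: [-119.9, 89.7, 170.5]
force: [0.5, 0.7, -2.1]
gripper_width: 26.1
time_s: 13.07
ee_pos: [578.2, 101.7, 159.7]
ee_rot: [-98.7, 89.7, -168.3]
force: [1.3, -0.4, -2.9]
gripper_width: 25.8
time_s: 13.48
ee_pos: [584.5, 280.8, 159.4]
ee_rot: [-91.7, 89.7, -161.2]
force: [0.6, -0.1, -2.9]
gripper_width: 25.5
time_s: 13.9
ee_pos: [585.4, 306.0, 160.0]
ee_rot: [-65.5, 89.7, -149.0]
force: [0.0, 0.6, -3.5]
gripper_width: 25.9
[585.4 306.  160. ] yang 6.5 F [ 0.   0.6 -3.5] q [27. 28. 82. -0. 70. 20.]
tool delta [48.   0.9 -1.4]
```

View pics/w12.png

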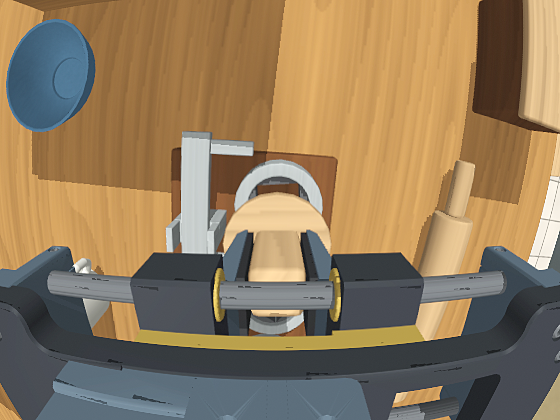

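```bash

python3 -m handwheel '{"gripper":[1,1,1,1,1],"offset":[[15,1,-1],[35,1,-1],[50,1,-1],[58,1,-1],[58,1,-1]],"rot":[[0,0,0],[0,0,0],[0,0,0],[0,0,0],[0,0,0]]}'
python3 -m handwheel '{"gripper":[1,1,1,1,1],"offset":[[3,0,0],[6,0,0],[8,0,0],[10,0,0],[10,0,0]],"rot":[[0,0,0],[0,0,0],[0,0,0],[0,0,0],[0,0,0]]}'
python3 g.py 586 307.3 73
python3 - <<'E'
from h import *
im,cp,st=shot('scene','s13'); crop(im,220,200,420,330,4,'s13c')
E
```

```text
time_s: 14.37
ee_pos: [586.0, 306.1, 101.7]
ee_rot: [-67.8, 89.7, -151.4]
force: [0.2, -0.9, -3.4]
gripper_width: 25.9
time_s: 14.78
ee_pos: [587.4, 307.6, 94.5]
ee_rot: [74.9, 90.0, -8.7]
force: [0.1, 0.2, -2.8]
gripper_width: 25.7
[587.4 307.6  94.5] yang 6.4 F [ 0.1  0.2 -2.8] q [27. 31. 87. -0. 62. 20.]
tool delta [21.5 -1.4  0.1]
```

View pics/s13c.png

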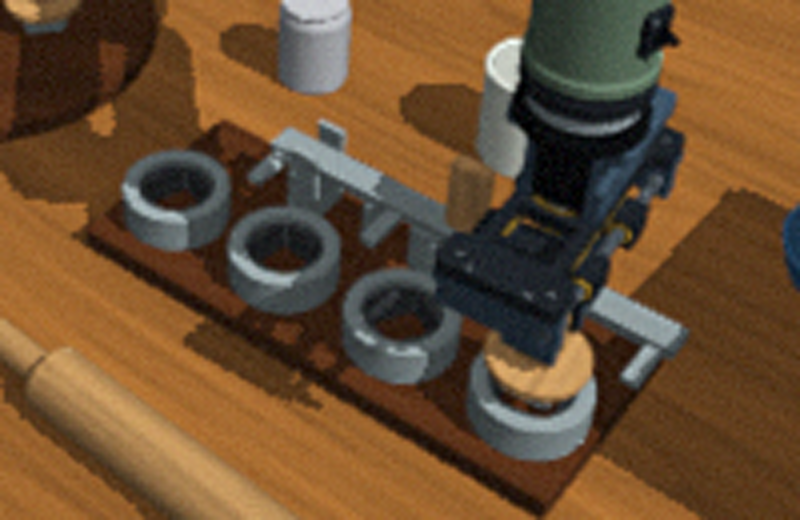

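Lowering in small steps while watching the force.

```bash

python3 -m handwheel '{"gripper":[1,1,1,1],"offset":[[2,-0.7,0],[4,-0.7,0],[5,-0.7,0],[5,-0.7,0]],"rot":[[0,0,0],[0,0,0],[0,0,0],[0,0,0]]}'
python3 -m handwheel '{"gripper":[1,1,1],"offset":[[2,0,0],[3,0,0],[3,0,0]],"rot":[[0,0,0],[0,0,0],[0,0,0]]}'
python3 -m handwheel '{"gripper":[1,1,1],"offset":[[1,0,0],[2,0,0],[2,0,0]],"rot":[[0,0,0],[0,0,0],[0,0,0]]}'

```

```text
time_s: 15.17
ee_pos: [586.5, 307.4, 89.0]
ee_rot: [-59.7, 90.0, -143.3]
force: [-0.2, -0.6, -2.8]
gripper_width: 26.0
time_s: 15.42
ee_pos: [586.5, 307.4, 86.1]
ee_rot: [-60.1, 90.0, -143.8]
force: [-0.5, 0.4, -2.5]
gripper_width: 25.8
time_s: 15.67
ee_pos: [586.6, 307.4, 84.1]
ee_rot: [-53.9, 90.0, -137.5]
force: [0.4, -0.1, -3.8]
gripper_width: 25.7
```

Past the ledge height (89) with no contact force, so it is entering the square hole.

```bash

python3 -m handwheel '{"gripper":[1,1,1,1],"offset":[[2,0,0],[4,0,0],[5,0,0],[5,0,0]],"rot":[[0,0,0],[0,0,0],[0,0,0],[0,0,0]]}'
python3 -m handwheel '{"gripper":[1,1,1,1],"offset":[[2,0,0],[4,0,0],[5,0,0],[5,0,0]],"rot":[[0,0,0],[0,0,0],[0,0,0],[0,0,0]]}'
python3 -m handwheel '{"gripper":[1,1,1,1],"offset":[[0.5,0,0],[1,0,0],[1,0,0],[1,0,0]],"rot":[[0,0,0],[0,0,0],[0,0,0],[0,0,0]]}'

```

```text
time_s: 16.0
ee_pos: [586.4, 307.3, 79.0]
ee_rot: [-62.4, 90.0, -146.0]
force: [0.0, 0.1, -3.0]
gripper_width: 25.8
time_s: 16.33
ee_pos: [586.5, 307.4, 74.0]
ee_rot: [-61.2, 90.0, -144.8]
force: [0.3, 0.0, -3.3]
gripper_width: 25.7
time_s: 16.67
ee_pos: [586.7, 307.5, 73.4]
ee_rot: [45.4, 90.0, -38.2]
force: [-0.6, -0.4, -2.5]
gripper_width: 25.8
```

```bash

python3 -m handwheel '{"gripper":[1,1,1],"offset":[[0.5,0,0],[1,0,0],[1,0,0]],"rot":[[0,0,0],[0,0,0],[0,0,0]]}'
python3 -m handwheel '{"gripper":[0.6,0.45,0.45,0.45,0.45],"offset":[[0,0,0],[0,0,0],[0,0,0],[0,0,0],[0,0,0]],"rot":[[0,0,0],[0,0,0],[0,0,0],[0,0,0],[0,0,0]]}'
python3 -m handwheel '{"gripper":[0.45,0.45,0.45,0.45,0.45],"offset":[[-15,0,0],[-45,0,0],[-80,0,0],[-120,0,0],[-155,0,0]],"rot":[[0,0,0],[0,0,0],[0,0,0],[0,0,0],[0,0,0]]}'
python3 - <<'E'
from h import *
im,cp,st=shot('scene','s14'); crop(im,220,180,420,330,4,'s14c')
E
python3 g.py 531 -336 275
```

```text
time_s: 16.92
ee_pos: [586.8, 307.5, 73.1]
ee_rot: [101.0, 90.0, 17.4]
force: [-0.4, -0.0, 1.8]
gripper_width: 25.9
time_s: 17.33
ee_pos: [586.7, 307.5, 72.4]
ee_rot: [78.2, 90.0, -5.4]
force: [-0.6, 0.0, 0.5]
gripper_width: 50.0
time_s: 17.75
ee_pos: [586.7, 307.5, 229.7]
ee_rot: [104.6, 89.9, 21.0]
force: [0.7, 0.1, 0.2]
gripper_width: 50.4
[589.9 309.2 238.1] yang 6.4 F [2.7 1.2 5.4] q [27. 26. 75.  0. 79. 20.]
tool delta [ -42.2 -129.7  634.4]
```

View pics/s14c.png

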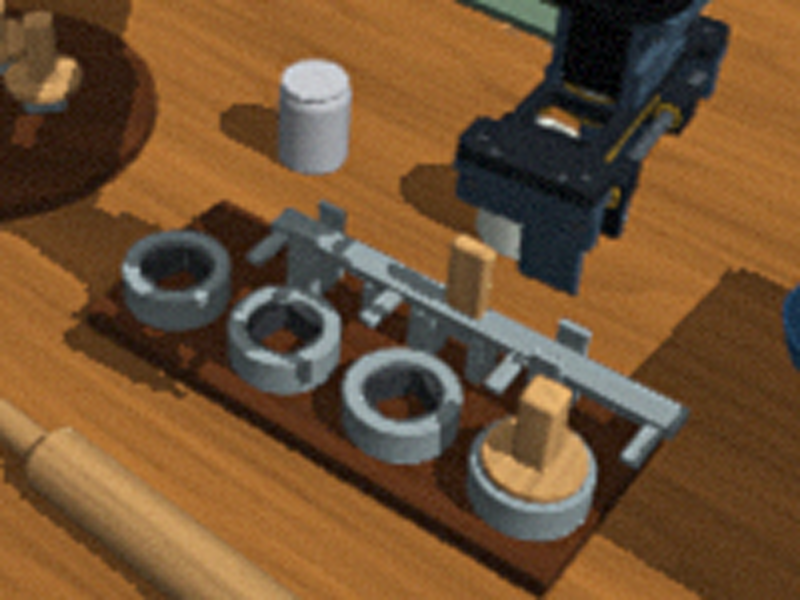

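```bash

python3 -m handwheel '{"gripper":[0.45,0.45,0.45,0.45,0.45],"offset":[[-10,-4,20],[-20,-11,55],[-30,-19,92],[-38,-27,130],[-40,-34,167]],"rot":[[0,0,0],[0,0,0],[0,0,0],[0,0,0],[0,0,0]]}'
python3 -m handwheel '{"gripper":[0.45,0.45,0.45,0.45,0.45],"offset":[[0,-8,37],[0,-16,75],[0,-24,112],[0,-32,150],[0,-39,187]],"rot":[[0,0,0],[0,0,0],[0,0,0],[0,0,0],[0,0,0]]}'
python3 -m handwheel '{"gripper":[0.45,0.45,0.45,0.45,0.45],"offset":[[0,-8,37],[0,-16,75],[0,-24,112],[0,-32,150],[0,-39,187]],"rot":[[0,0,0],[0,0,0],[0,0,0],[0,0,0],[0,0,0]]}'
python3 -m handwheel '{"gripper":[0.45,0.45,0.45,0.45,0.45],"offset":[[0,-8,37],[0,-16,75],[0,-18,93],[0,-18,93],[0,-18,93]],"rot":[[0,0,0],[0,0,0],[0,0,0],[0,0,0],[0,0,0]]}'
python3 heads.py w15; python3 g.py 565.2 -327.3 120
```

```text
time_s: 18.22
ee_pos: [571.5, 136.4, 268.8]
ee_rot: [90.4, 89.8, 6.8]
force: [0.4, -0.4, 0.2]
gripper_width: 50.0
time_s: 18.63
ee_pos: [552.8, -54.2, 267.4]
ee_rot: [53.2, 90.0, -30.4]
force: [-0.6, -0.2, -0.5]
gripper_width: 50.1
time_s: 19.05
ee_pos: [534.9, -244.6, 267.4]
ee_rot: [37.8, 90.0, -45.8]
force: [0.5, 0.4, -1.1]
gripper_width: 50.3
time_s: 19.47
ee_pos: [527.8, -337.2, 266.8]
ee_rot: [-169.3, 89.9, 107.0]
force: [-0.1, 0.3, -0.4]
gripper_width: 50.1
head cap [ 497.2 -247. ] r 33.4 heading -42.1
head cap [ 563.8 -327.4] r 34.3 heading -35.3
head cap [ 487.6 -321.4] r 33.0 heading -39.5
[ 527.8 -337.2  266.8] 19.4667
[ 528.  -336.2  267.1] yang 6.4 F [ 0.2  0.5 -0.5] q [-34.  22.  77.   0.  81. -40.]
tool delta [147.1  37.9  -4.5]
```

View pics/w15_h.png

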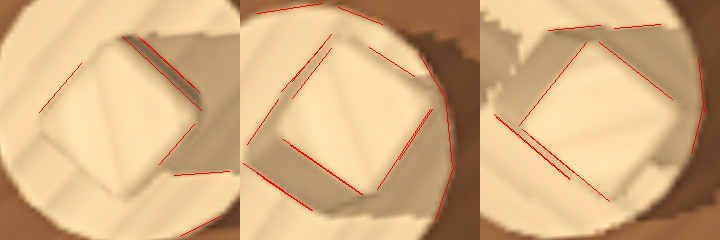

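View pics/w15.png

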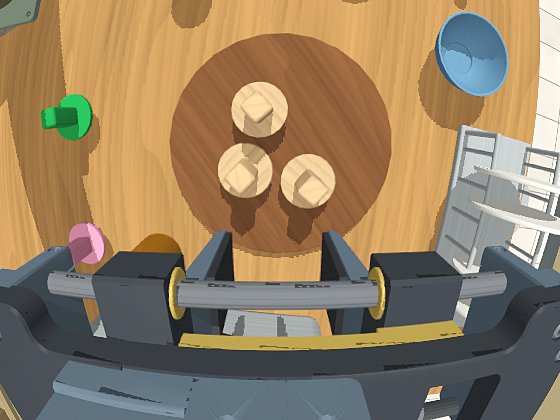

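```bash

python3 -m handwheel '{"gripper":[0.4,0.4,0.4,0.4,0.4],"offset":[[20,12,-2],[45,25,-4],[70,37,-4],[90,37,-4],[110,37,-4]],"rot":[[7,0,0],[14,0,0],[21,0,0],[28,0,0],[35,0,0]]}'
python3 -m handwheel '{"gripper":[0.4,0.4,0.4,0.4],"offset":[[20,0,0],[35,0,0],[35,0,0],[35,0,0]],"rot":[[6.7,0,0],[6.7,0,0],[6.7,0,0],[6.7,0,0]]}'
python3 g.py 564.5 -327.3 63
python3 - <<'E'
from h import *
im,cp,st=shot('wrist','w16'); crop(im,130,150,430,350,2.5,'w16c')
E
```

```text
time_s: 19.93
ee_pos: [565.2, -326.1, 156.4]
ee_rot: [-136.3, 89.9, 104.9]
force: [-0.7, 0.1, 0.1]
gripper_width: 54.6
time_s: 20.27
ee_pos: [564.5, -327.0, 122.3]
ee_rot: [-100.0, 89.9, 134.8]
force: [-0.2, 0.3, -0.1]
gripper_width: 54.4
[ 564.5 -327.   122.3] yang -35.2 F [-0.2  0.3 -0.1] q [-31.  29.  86.   0.  65.   4.]
tool delta [59.3  0.2  0.2]
```

View pics/w16c.png

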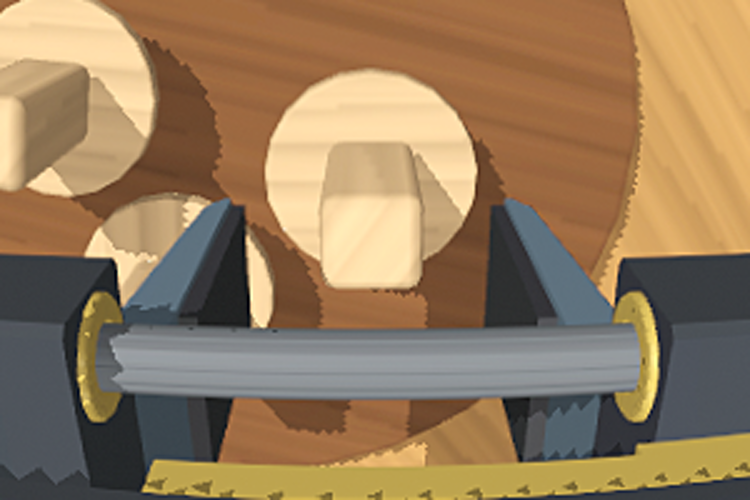

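```bash

python3 -m handwheel '{"gripper":[0.4,0.4,0.4,0.4,0.4],"offset":[[20,0,0],[40,0,0],[55,0,0],[59,0,0],[59,0,0]],"rot":[[0,0,0],[0,0,0],[0,0,0],[0,0,0],[0,0,0]]}'
python3 g.py 564.5 -327.3 63
python3 -m handwheel '{"gripper":[0.8,1,1,1,1],"offset":[[0,0,0],[0,0,0],[0,0,0],[0,0,0],[0,0,0]],"rot":[[0,0,0],[0,0,0],[0,0,0],[0,0,0],[0,0,0]]}' 25
python3 -m handwheel '{"gripper":[1,1,1],"offset":[[0,0,0],[0,0,0],[0,0,0]],"rot":[[0,0,0],[0,0,0],[0,0,0]]}'
python3 -m handwheel '{"gripper":[1,1,1,1,1],"offset":[[-10,0,0],[-30,0,0],[-60,0,0],[-90,0,0],[-100,0,0]],"rot":[[0,0,0],[0,0,0],[0,0,0],[0,0,0],[0,0,0]]}'
python3 -m handwheel '{"gripper":[1,1],"offset":[[0,0,0],[0,0,0]],"rot":[[0,0,0],[0,0,0]]}'
python3 g.py 590.9 207.8 160
```

```text
time_s: 20.73
ee_pos: [564.5, -328.6, 63.8]
ee_rot: [-146.0, 90.0, 88.7]
force: [0.9, 0.1, -0.2]
gripper_width: 54.6
[ 564.5 -328.6   63.8] yang -35.3 F [ 0.9  0.1 -0.2] q [-31.  32.  90.   0.  58.   4.]
tool delta [ 0.8 -0.8 -1. ]
time_s: 21.15
ee_pos: [564.6, -329.1, 64.3]
ee_rot: [92.3, 89.9, -33.0]
force: [1.0, -0.3, -0.1]
gripper_width: 26.1
time_s: 21.4
ee_pos: [564.6, -329.1, 64.3]
ee_rot: [95.1, 89.9, -30.3]
force: [-1.2, 0.9, 6.5]
gripper_width: 25.9
time_s: 21.82
ee_pos: [566.0, -330.0, 167.7]
ee_rot: [93.7, 89.6, -31.6]
force: [1.3, -0.4, -2.9]
gripper_width: 25.9
time_s: 21.98
ee_pos: [563.7, -328.6, 162.4]
ee_rot: [-80.5, 89.9, 154.2]
force: [-0.6, 0.7, -4.3]
gripper_width: 25.8
[ 563.7 -328.6  162.4] yang -35.3 F [-0.6  0.7 -4.3] q [-31.  27.  83.  -0.  70.   4.]
tool delta [   2.7 -287.9 -453.4]
```

```bash

python3 -m handwheel '{"gripper":[1,1,1,1,1],"offset":[[0,-10,-16],[0,-28,-44],[0,-48,-75],[0,-68,-107],[0,-88,-138]],"rot":[[0,0,0],[0,0,0],[0,0,0],[0,0,0],[0,0,0]]}'
python3 -m handwheel '{"gripper":[1,1,1,1,1],"offset":[[0,-20,-31],[0,-40,-63],[0,-60,-94],[0,-80,-126],[0,-100,-157]],"rot":[[0,0,0],[0,0,0],[0,0,0],[0,0,0],[0,0,0]]}'
python3 -m handwheel '{"gripper":[1,1,1,1,1],"offset":[[0,-20,-31],[0,-40,-63],[0,-60,-94],[0,-80,-126],[0,-90,-141]],"rot":[[0,0,0],[0,0,0],[0,0,0],[0,0,0],[0,0,0]]}'
python3 -m handwheel '{"gripper":[1,1,1,1,1],"offset":[[0,-6,-9],[0,-10,-16],[0,-10,-16],[0,-10,-16],[0,-10,-16]],"rot":[[-3,0,0],[-5.3,0,0],[-5.3,0,0],[-5.3,0,0],[-5.3,0,0]]}'
python3 g.py 590.3 206.8 100
python3 - <<'E'
from h import *
im,cp,st=shot('wrist','w17')
E
```

```text
time_s: 22.4
ee_pos: [570.4, -163.5, 160.3]
ee_rot: [-73.2, 89.7, 161.4]
force: [1.2, 0.3, -2.8]
gripper_width: 25.8
time_s: 22.82
ee_pos: [579.5, 22.3, 160.5]
ee_rot: [-53.1, 89.7, -178.4]
force: [1.3, 0.0, -3.2]
gripper_width: 25.9
time_s: 23.23
ee_pos: [587.9, 191.6, 160.2]
ee_rot: [-63.7, 89.7, 171.2]
force: [-0.2, 0.3, -2.8]
gripper_width: 25.9
time_s: 23.65
ee_pos: [589.8, 205.5, 161.8]
ee_rot: [-32.4, 89.8, -152.5]
force: [-0.3, -0.9, -3.4]
gripper_width: 25.7
[589.8 205.5 161.8] yang -30.1 F [-0.3 -0.9 -3.4] q [18. 25. 87. -0. 68. 48.]
tool delta [61.7 -0.1 -1.6]
```

View pics/w17.png

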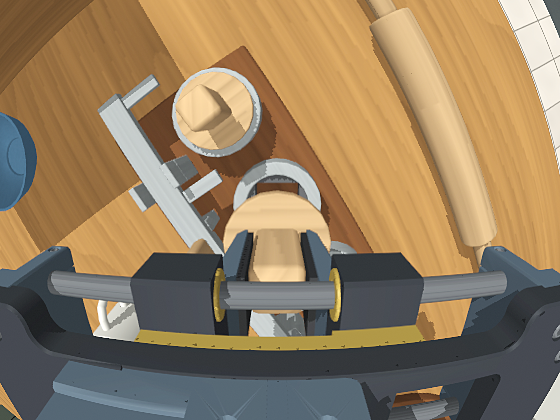

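```bash

python3 -m handwheel '{"gripper":[1,1,1,1,1],"offset":[[15,0,-1],[35,0,-1],[50,0,-1],[60,0,-1],[60,0,-1]],"rot":[[0,0,0],[0,0,0],[0,0,0],[0,0,0],[0,0,0]]}'
python3 -m handwheel '{"gripper":[1,1,1,1],"offset":[[2,0,0],[5,0,0],[8,0,0],[8,0,0]],"rot":[[0,0,0],[0,0,0],[0,0,0],[0,0,0]]}'
python3 g.py 590.3 206.8 73
python3 -m handwheel '{"gripper":[1,1,1],"offset":[[1,0,0],[2,0,0],[3,0,0]],"rot":[[0,0,0],[0,0,0],[0,0,0]]}'
python3 -m handwheel '{"gripper":[1,1,1],"offset":[[1,0,0],[2,0,0],[2,0,0]],"rot":[[0,0,0],[0,0,0],[0,0,0]]}'

```

```text
time_s: 24.12
ee_pos: [589.5, 205.9, 100.8]
ee_rot: [-39.4, 89.7, -159.4]
force: [-0.8, -0.0, -3.2]
gripper_width: 25.8
time_s: 24.45
ee_pos: [591.2, 207.2, 95.6]
ee_rot: [118.1, 90.0, -1.9]
force: [0.2, -0.5, -3.9]
gripper_width: 25.5
[591.2 207.2  95.6] yang -30.0 F [ 0.2 -0.5 -3.9] q [18. 28. 92. -0. 60. 48.]
tool delta [22.6 -0.6  0.8]
time_s: 24.7
ee_pos: [591.3, 207.3, 92.7]
ee_rot: [128.1, 90.0, 8.1]
force: [-0.1, -0.7, -2.8]
gripper_width: 25.9
time_s: 24.95
ee_pos: [591.0, 207.2, 90.2]
ee_rot: [-26.0, 90.0, -146.0]
force: [0.2, -1.2, -3.5]
gripper_width: 26.2
```

```bash

python3 -m handwheel '{"gripper":[1,1,1],"offset":[[1,0,0],[2,0,0],[2,0,0]],"rot":[[0,0,0],[0,0,0],[0,0,0]]}'
python3 -m handwheel '{"gripper":[1,1,1],"offset":[[1,0,0],[2,0,0],[2,0,0]],"rot":[[0,0,0],[0,0,0],[0,0,0]]}'
python3 -m handwheel '{"gripper":[1,1,1],"offset":[[1,0,0],[2,0,0],[2,0,0]],"rot":[[0,0,0],[0,0,0],[0,0,0]]}'

```

```text
time_s: 25.2
ee_pos: [591.0, 207.2, 88.2]
ee_rot: [-27.5, 90.0, -147.6]
force: [0.1, -0.4, -2.9]
gripper_width: 25.6
time_s: 25.45
ee_pos: [591.0, 207.2, 86.2]
ee_rot: [-30.1, 90.0, -150.1]
force: [0.2, 0.1, -3.2]
gripper_width: 25.9
time_s: 25.7
ee_pos: [591.0, 207.2, 84.2]
ee_rot: [-29.4, 90.0, -149.4]
force: [0.5, 0.2, -3.1]
gripper_width: 25.6
```

```bash

python3 -m handwheel '{"gripper":[1,1,1,1],"offset":[[1,0,0],[2,0,0],[3,0,0],[3,0,0]],"rot":[[0,0,0],[0,0,0],[0,0,0],[0,0,0]]}'
python3 -m handwheel '{"gripper":[1,1,1,1],"offset":[[2,0,0],[4,0,0],[5,0,0],[5,0,0]],"rot":[[0,0,0],[0,0,0],[0,0,0],[0,0,0]]}'
python3 -m handwheel '{"gripper":[1,1,1,1],"offset":[[0.5,0,0],[1,0,0],[2,0,0],[2,0,0]],"rot":[[0,0,0],[0,0,0],[0,0,0],[0,0,0]]}'

```

```text
time_s: 26.03
ee_pos: [590.9, 207.2, 81.1]
ee_rot: [-31.6, 90.0, -151.7]
force: [-0.1, -0.1, -3.5]
gripper_width: 25.9
time_s: 26.37
ee_pos: [590.8, 207.1, 76.0]
ee_rot: [-33.0, 90.0, -153.0]
force: [0.2, 0.5, -3.1]
gripper_width: 25.7
time_s: 26.7
ee_pos: [591.1, 207.3, 74.3]
ee_rot: [91.3, 90.0, -28.7]
force: [-0.2, 0.5, -4.0]
gripper_width: 25.8
```

```bash

python3 -m handwheel '{"gripper":[1,1,1],"offset":[[0.5,0,0],[0.5,0,0],[0.5,0,0]],"rot":[[0,0,0],[0,0,0],[0,0,0]]}'
python3 -m handwheel '{"gripper":[0.6,0.45,0.45,0.45,0.45],"offset":[[0,0,0],[0,0,0],[0,0,0],[0,0,0],[0,0,0]],"rot":[[0,0,0],[0,0,0],[0,0,0],[0,0,0],[0,0,0]]}'
python3 -m handwheel '{"gripper":[0.45,0.45,0.45,0.45,0.45],"offset":[[-15,0,0],[-45,0,0],[-80,0,0],[-120,0,0],[-155,0,0]],"rot":[[0,0,0],[0,0,0],[0,0,0],[0,0,0],[0,0,0]]}'
python3 - <<'E'
from h import *
im,cp,st=shot('scene','s18'); crop(im,150,150,420,330,2.9,'s18c')
E
python3 g.py 500 -380 265
```

```text
time_s: 26.95
ee_pos: [591.1, 207.2, 74.3]
ee_rot: [116.5, 90.0, -3.5]
force: [-0.7, -1.3, -1.3]
gripper_width: 26.1
time_s: 27.37
ee_pos: [591.2, 207.3, 74.0]
ee_rot: [122.6, 90.0, 2.6]
force: [-0.2, -0.4, -0.0]
gripper_width: 49.9
time_s: 27.78
ee_pos: [591.1, 207.2, 231.2]
ee_rot: [134.7, 89.9, 14.7]
force: [1.4, 0.6, -0.0]
gripper_width: 50.0
[594.6 208.5 239.4] yang -30.0 F [2.7 1.6 5.1] q [18. 22. 80.  0. 77. 48.]
tool delta [-29.9 212.7 556.6]
```

View pics/s18c.png

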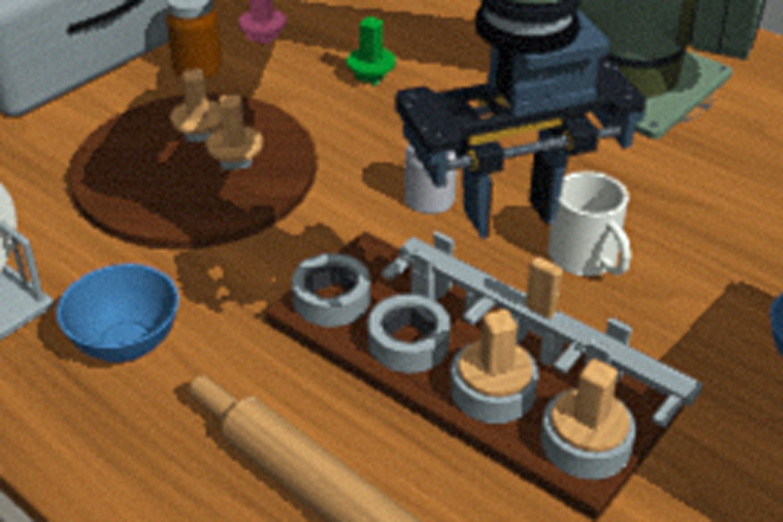

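```bash

python3 -m handwheel '{"gripper":[0.45,0.45,0.45,0.45,0.45],"offset":[[-10,5,16],[-20,15,50],[-25,26,86],[-30,36,122],[-30,47,157]],"rot":[[0,0,0],[0,0,0],[0,0,0],[0,0,0],[0,0,0]]}'
python3 -m handwheel '{"gripper":[0.45,0.45,0.45,0.45,0.45],"offset":[[0,11,36],[0,22,72],[0,33,108],[0,43,144],[0,54,180]],"rot":[[0,0,0],[0,0,0],[0,0,0],[0,0,0],[0,0,0]]}'
python3 -m handwheel '{"gripper":[0.45,0.45,0.45,0.45,0.45],"offset":[[0,11,36],[0,22,72],[0,33,108],[0,43,144],[0,54,180]],"rot":[[0,0,0],[0,0,0],[0,0,0],[0,0,0],[0,0,0]]}'
python3 -m handwheel '{"gripper":[0.45,0.45,0.45],"offset":[[0,4,18],[0,4,18],[0,4,18]],"rot":[[0,0,0],[0,0,0],[0,0,0]]}'
python3 heads.py w19; python3 g.py 497.2 -246.7 120
```

```text
time_s: 28.25
ee_pos: [552.3, 45.9, 259.4]
ee_rot: [74.1, 90.0, -45.9]
force: [1.1, -0.3, 0.7]
gripper_width: 50.3
time_s: 28.67
ee_pos: [508.3, -137.0, 258.4]
ee_rot: [-58.2, 89.9, -178.2]
force: [0.1, 0.8, 0.5]
gripper_width: 50.4
time_s: 29.08
ee_pos: [464.9, -319.7, 258.4]
ee_rot: [-82.8, 89.9, 157.1]
force: [1.2, 0.2, 0.5]
gripper_width: 50.0
time_s: 29.33
ee_pos: [460.0, -336.1, 258.1]
ee_rot: [-106.2, 89.9, 133.6]
force: [0.4, 0.5, -0.2]
gripper_width: 49.9
head cap [ 487.6 -322. ] r 33.6 heading -30.9
head cap [ 497.2 -247.6] r 33.6 heading -30.6
[ 460.  -336.1  258.1] 29.3333
[ 460.5 -335.1  258.3] yang -30.1 F [ 0.5 -0.1  0.2] q [-37.  16.  86.   0.  78.  -7.]
tool delta [138.4 -12.4 -94.8]
```

View pics/w19_h.png

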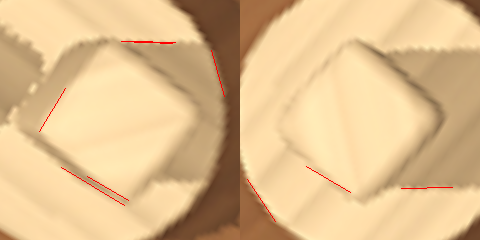

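View pics/w19.png

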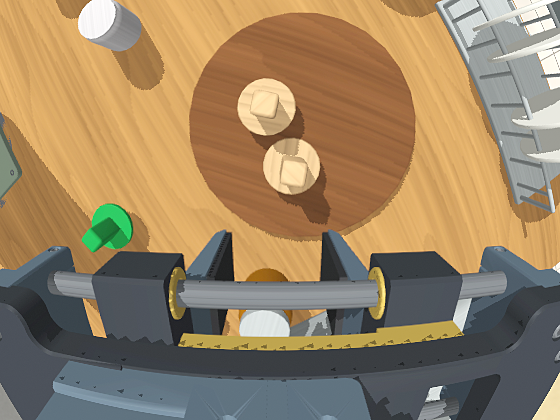

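```bash

python3 -m handwheel '{"gripper":[0.4,0.4,0.4,0.4,0.4],"offset":[[20,-3,-25],[45,-6,-50],[70,-9,-75],[90,-12,-94],[110,-12,-94]],"rot":[[6,0,0],[12,0,0],[12,0,0],[12,0,0],[12,0,0]]}'
python3 -m handwheel '{"gripper":[0.4,0.4,0.4,0.4],"offset":[[20,0,0],[28,0,0],[28,0,0],[28,0,0]],"rot":[[0,0,0],[0,0,0],[0,0,0],[0,0,0]]}'
python3 g.py 497.2 -247.2 63
python3 - <<'E'
from h import *
im,cp,st=shot('wrist','w20'); crop(im,130,150,430,350,2.5,'w20c')
E
```

```text
time_s: 29.8
ee_pos: [498.5, -243.2, 147.9]
ee_rot: [-132.4, 89.9, 95.8]
force: [0.3, 0.2, 0.2]
gripper_width: 54.5
time_s: 30.13
ee_pos: [498.1, -247.6, 121.4]
ee_rot: [123.0, 90.0, -8.9]
force: [0.5, -0.2, 0.6]
gripper_width: 54.5
[ 498.1 -247.6  121.4] yang -42.0 F [ 0.5 -0.2  0.6] q [-28.  21. 100.   0.  59.  14.]
tool delta [58.4 -0.9  0.3]
```

View pics/w20c.png

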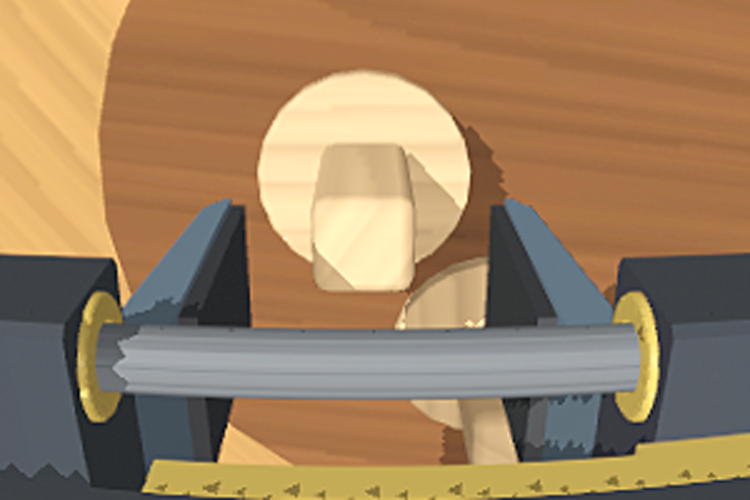

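```bash

python3 -m handwheel '{"gripper":[0.4,0.4,0.4,0.4,0.4],"offset":[[20,-0.5,0],[40,-1,0],[55,-1,0],[58,-1,0],[58,-1,0]],"rot":[[0,0,0],[0,0,0],[0,0,0],[0,0,0],[0,0,0]]}'
python3 -m handwheel '{"gripper":[0.8,1,1,1,1],"offset":[[0,0,0],[0,0,0],[0,0,0],[0,0,0],[0,0,0]],"rot":[[0,0,0],[0,0,0],[0,0,0],[0,0,0],[0,0,0]]}' 25
python3 -m handwheel '{"gripper":[1,1,1],"offset":[[0,0,0],[0,0,0],[0,0,0]],"rot":[[0,0,0],[0,0,0],[0,0,0]]}'
python3 g.py 497.2 -247.2 63
python3 -m handwheel '{"gripper":[1,1,1,1,1],"offset":[[-10,0,0],[-30,0,0],[-60,0,0],[-90,0,0],[-100,0,0]],"rot":[[0,0,0],[0,0,0],[0,0,0],[0,0,0],[0,0,0]]}'
python3 -m handwheel '{"gripper":[1,1],"offset":[[0,0,0],[0,0,0]],"rot":[[0,0,0],[0,0,0]]}'
python3 g.py 595.4 107.2 160
```

```text
time_s: 30.6
ee_pos: [497.1, -247.7, 63.3]
ee_rot: [74.5, 90.0, -57.5]
force: [-0.5, 0.3, -0.0]
gripper_width: 54.7
time_s: 31.02
ee_pos: [497.3, -247.7, 63.6]
ee_rot: [102.4, 89.9, -29.6]
force: [0.9, -0.7, 0.2]
gripper_width: 25.9
time_s: 31.27
ee_pos: [497.4, -247.6, 63.6]
ee_rot: [101.8, 89.9, -30.2]
force: [-0.1, -0.5, 5.3]
gripper_width: 25.7
[ 497.4 -247.6   63.6] yang -42.0 F [-0.1 -0.5  5.3] q [-28.  24. 104.  -0.  51.  14.]
tool delta [ 0.6 -0.4 -0.2]
time_s: 31.68
ee_pos: [498.8, -248.4, 167.1]
ee_rot: [104.1, 89.6, -27.9]
force: [-1.0, -0.9, -1.2]
gripper_width: 26.0
time_s: 31.85
ee_pos: [496.5, -247.2, 162.2]
ee_rot: [-68.5, 89.9, 159.5]
force: [-0.7, -0.1, -2.8]
gripper_width: 25.8
[ 496.5 -247.2  162.2] yang -42.0 F [-0.7 -0.1 -2.8] q [-28.  19.  97.  -0.  64.  14.]
tool delta [   2.2 -163.7 -329.5]
```

```bash

python3 -m handwheel '{"gripper":[1,1,1,1,1],"offset":[[0,-8,-17],[0,-23,-46],[0,-40,-80],[0,-57,-114],[0,-74,-148]],"rot":[[0,0,0],[0,0,0],[0,0,0],[0,0,0],[0,0,0]]}'
python3 -m handwheel '{"gripper":[1,1,1,1,1],"offset":[[0,-17,-34],[0,-34,-68],[0,-51,-102],[0,-68,-136],[0,-84,-169]],"rot":[[0,0,0],[0,0,0],[0,0,0],[0,0,0],[0,0,0]]}'
python3 -m handwheel '{"gripper":[1,1,1,1,1],"offset":[[0,-6,-13],[0,-6,-13],[0,-6,-13],[0,-6,-13],[0,-6,-13]],"rot":[[-7,0,0],[-14,0,0],[-21,0,0],[-28,0,0],[-35,0,0]]}'
python3 -m handwheel '{"gripper":[1,1,1,1],"offset":[[0,0,0],[0,0,0],[0,0,0],[0,0,0]],"rot":[[-2,0,0],[-2,0,0],[-2,0,0],[-2,0,0]]}'
python3 g.py 595.4 107.2 100
python3 - <<'E'
from h import *
im,cp,st=shot('wrist','w21')
E
```

```text
time_s: 32.27
ee_pos: [539.6, -86.3, 160.1]
ee_rot: [-57.1, 89.7, 170.8]
force: [0.6, 1.1, -2.8]
gripper_width: 25.9
time_s: 32.68
ee_pos: [590.3, 95.6, 159.9]
ee_rot: [-39.2, 89.7, -171.2]
force: [0.2, -0.9, -2.3]
gripper_width: 25.8
time_s: 33.1
ee_pos: [594.4, 107.5, 159.6]
ee_rot: [-73.0, 89.6, -169.6]
force: [-0.6, 0.1, -2.5]
gripper_width: 25.7
time_s: 33.43
ee_pos: [595.3, 107.3, 161.4]
ee_rot: [-73.4, 89.8, -168.5]
force: [-0.4, 0.0, -2.6]
gripper_width: 25.7
[595.3 107.3 161.4] yang -5.1 F [-0.4  0.  -2.6] q [ 9. 23. 90. -0. 67. 14.]
tool delta [61.4  0.2  0.1]
```

View pics/w21.png

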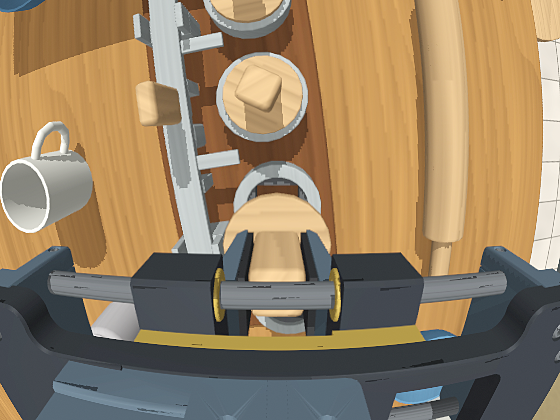

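Aligned over station 2. Lowering.

```bash

python3 -m handwheel '{"gripper":[1,1,1,1,1],"offset":[[15,0,0],[35,0,0],[50,0,0],[60,0,0],[60,0,0]],"rot":[[0,0,0],[0,0,0],[0,0,0],[0,0,0],[0,0,0]]}'
python3 -m handwheel '{"gripper":[1,1,1,1],"offset":[[2,0,0],[5,0,0],[8,0,0],[8,0,0]],"rot":[[0,0,0],[0,0,0],[0,0,0],[0,0,0]]}'
python3 g.py 595.4 107.2 73
python3 -m handwheel '{"gripper":[1,1,1],"offset":[[1,-0.5,0],[2,-0.5,0],[3,-0.5,0]],"rot":[[0,0,0],[0,0,0],[0,0,0]]}'
python3 -m handwheel '{"gripper":[1,1,1],"offset":[[1,0,0],[2,0,0],[2,0,0]],"rot":[[0,0,0],[0,0,0],[0,0,0]]}'
python3 -m handwheel '{"gripper":[1,1,1],"offset":[[1,0,0],[2,0,0],[2,0,0]],"rot":[[0,0,0],[0,0,0],[0,0,0]]}'
python3 -m handwheel '{"gripper":[1,1,1],"offset":[[1,0,0],[2,0,0],[2,0,0]],"rot":[[0,0,0],[0,0,0],[0,0,0]]}'

```

```text
time_s: 33.9
ee_pos: [594.4, 107.1, 100.4]
ee_rot: [-74.2, 89.7, -169.3]
force: [-0.7, -0.1, -2.4]
gripper_width: 25.7
time_s: 34.23
ee_pos: [596.2, 107.5, 95.1]
ee_rot: [91.8, 90.0, -3.2]
force: [1.2, 0.6, -3.1]
gripper_width: 26.0
[596.2 107.5  95.1] yang -5.0 F [ 1.2  0.6 -3.1] q [ 9. 26. 95. -0. 58. 14.]
tool delta [22.1 -0.7  0.3]
time_s: 34.48
ee_pos: [595.7, 107.5, 92.2]
ee_rot: [95.0, 90.0, -0.0]
force: [0.1, -0.6, -1.5]
gripper_width: 26.2
time_s: 34.73
ee_pos: [595.4, 107.5, 89.7]
ee_rot: [-57.9, 90.0, -152.9]
force: [0.0, 0.1, -2.5]
gripper_width: 25.6
time_s: 34.98
ee_pos: [595.4, 107.5, 87.7]
ee_rot: [-61.2, 90.0, -156.2]
force: [0.1, 0.0, -2.3]
gripper_width: 26.0
time_s: 35.23
ee_pos: [595.4, 107.5, 85.7]
ee_rot: [-63.2, 90.0, -158.2]
force: [-0.4, -0.4, -1.6]
gripper_width: 25.9
```

```bash

python3 -m handwheel '{"gripper":[1,1,1],"offset":[[1,0,0],[2,0,0],[2,0,0]],"rot":[[0,0,0],[0,0,0],[0,0,0]]}'
python3 -m handwheel '{"gripper":[1,1,1],"offset":[[1,0,0],[2,0,0],[2,0,0]],"rot":[[0,0,0],[0,0,0],[0,0,0]]}'

```

```text
time_s: 35.48
ee_pos: [595.4, 107.5, 83.7]
ee_rot: [-62.3, 90.0, -157.3]
force: [-0.6, 0.4, -2.6]
gripper_width: 26.0
time_s: 35.73
ee_pos: [595.4, 107.5, 81.7]
ee_rot: [-63.9, 90.0, -158.9]
force: [-0.2, -0.8, -2.2]
gripper_width: 25.9
```

```bash

python3 -m handwheel '{"gripper":[1,1,1,1],"offset":[[2,0,0],[4,0,0],[6,0,0],[6,0,0]],"rot":[[0,0,0],[0,0,0],[0,0,0],[0,0,0]]}'
python3 -m handwheel '{"gripper":[1,1,1,1],"offset":[[0.5,0,0],[1,0,0],[2,0,0],[2,0,0]],"rot":[[0,0,0],[0,0,0],[0,0,0],[0,0,0]]}'
python3 -m handwheel '{"gripper":[0.6,0.45,0.45,0.45,0.45],"offset":[[0,0,0],[0,0,0],[0,0,0],[0,0,0],[0,0,0]],"rot":[[0,0,0],[0,0,0],[0,0,0],[0,0,0],[0,0,0]]}'
python3 -m handwheel '{"gripper":[0.45,0.45,0.45,0.45,0.45],"offset":[[-15,0,0],[-45,0,0],[-80,0,0],[-120,0,0],[-155,0,0]],"rot":[[0,0,0],[0,0,0],[0,0,0],[0,0,0],[0,0,0]]}'
python3 - <<'E'
from h import *
im,cp,st=shot('scene','s22'); crop(im,150,150,420,330,2.9,'s22c')
E
python3 g.py 483 -385 260
```

```text
time_s: 36.07
ee_pos: [595.2, 107.4, 75.3]
ee_rot: [-70.4, 89.9, -165.4]
force: [0.3, 0.1, -2.2]
gripper_width: 25.4
time_s: 36.4
ee_pos: [595.5, 107.5, 73.8]
ee_rot: [-51.9, 90.0, -146.9]
force: [0.4, -0.4, -3.3]
gripper_width: 25.8
time_s: 36.82
ee_pos: [595.7, 107.5, 74.2]
ee_rot: [92.9, 90.0, -2.1]
force: [-0.7, -0.8, -0.3]
gripper_width: 50.4
time_s: 37.23
ee_pos: [595.6, 107.5, 231.3]
ee_rot: [99.8, 89.9, 4.8]
force: [0.2, 0.3, -0.8]
gripper_width: 50.2
[599.3 108.1 239.3] yang -5.0 F [3.  0.4 4.8] q [ 9. 20. 83. -0. 76. 14.]
tool delta [-23.7 -72.4 501.3]
```

View pics/s22c.png

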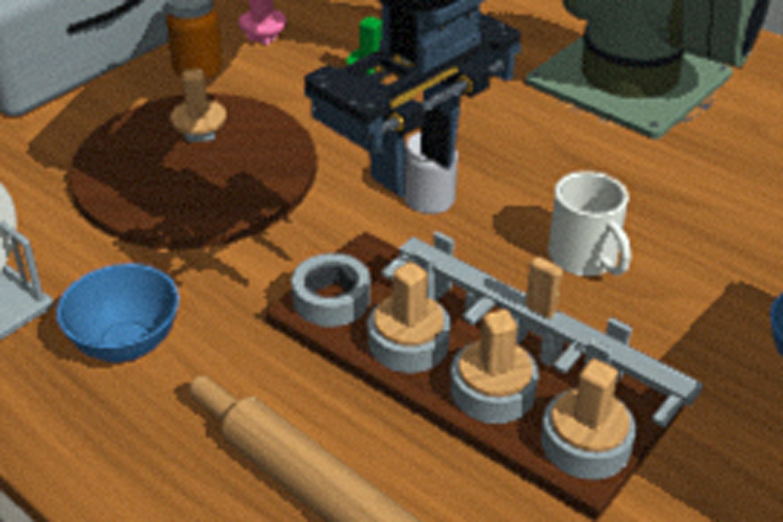

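```bash

python3 -m handwheel '{"gripper":[0.45,0.45,0.45,0.45,0.45],"offset":[[-10,-3,16],[-20,-8,50],[-25,-13,86],[-25,-18,122],[-25,-23,157]],"rot":[[0,0,0],[0,0,0],[0,0,0],[0,0,0],[0,0,0]]}'
python3 -m handwheel '{"gripper":[0.45,0.45,0.45,0.45,0.45],"offset":[[0,-5,36],[0,-10,72],[0,-15,108],[0,-21,144],[0,-26,180]],"rot":[[0,0,0],[0,0,0],[0,0,0],[0,0,0],[0,0,0]]}'
python3 -m handwheel '{"gripper":[0.45,0.45,0.45,0.45,0.45],"offset":[[0,-5,36],[0,-10,72],[0,-15,108],[0,-21,144],[0,-21,144]],"rot":[[0,0,0],[0,0,0],[0,0,0],[0,0,0],[0,0,0]]}'
python3 -m handwheel '{"gripper":[0.45,0.45],"offset":[[0,0,0],[0,0,0]],"rot":[[0,0,0],[0,0,0]]}'
python3 heads.py w23; python3 g.py 487.6 -322 120
```

```text
time_s: 37.7
ee_pos: [557.7, -48.9, 253.7]
ee_rot: [-44.4, 89.9, -139.4]
force: [1.2, 0.1, -0.6]
gripper_width: 49.8
time_s: 38.12
ee_pos: [515.4, -225.9, 253.3]
ee_rot: [-94.5, 89.9, 170.5]
force: [0.8, 0.3, -0.2]
gripper_width: 50.2
time_s: 38.53
ee_pos: [480.8, -371.6, 252.5]
ee_rot: [-43.4, 89.8, -138.8]
force: [0.4, 0.6, -0.2]
gripper_width: 50.3
time_s: 38.7
ee_pos: [483.0, -365.2, 253.2]
ee_rot: [-134.3, 89.9, 130.7]
force: [-0.3, 0.8, 0.3]
gripper_width: 50.0
head cap [ 488.2 -322.6] r 34.2 heading -38.5
[ 483.  -365.2  253.2] 38.7
[ 483.5 -364.7  253.5] yang -5.0 F [ 0.5 -0.5 -0.3] q [-38.  20.  81.   0.  79. -33.]
tool delta [133.5   0.5 -42.8]
```

View pics/w23_h.png

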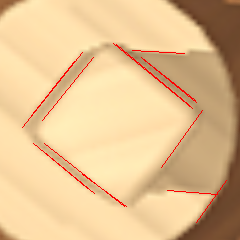

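View pics/w23.png

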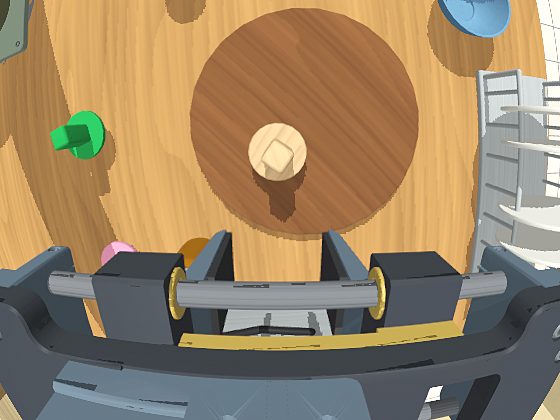

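```bash

python3 -m handwheel '{"gripper":[0.4,0.4,0.4,0.4,0.4],"offset":[[20,0,-21],[45,1,-42],[70,1,-42],[90,1,-42],[110,1,-42]],"rot":[[7,0,0],[14,0,0],[21,0,0],[28,0,0],[34,0,0]]}'
python3 -m handwheel '{"gripper":[0.4,0.4,0.4,0.4],"offset":[[20,0,0],[23,0,0],[23,0,0],[23,0,0]],"rot":[[0,0,0],[0,0,0],[0,0,0],[0,0,0]]}'
python3 g.py 487.8 -322.2 63
python3 - <<'E'
from h import *
im,cp,st=shot('wrist','w24'); crop(im,130,150,430,350,2.5,'w24c')
E
```

```text
time_s: 39.17
ee_pos: [488.6, -321.5, 143.1]
ee_rot: [-95.2, 90.0, 135.6]
force: [-0.3, -0.5, -0.0]
gripper_width: 54.7
time_s: 39.5
ee_pos: [489.2, -323.4, 122.0]
ee_rot: [93.3, 89.9, -35.6]
force: [-0.2, 0.5, -0.2]
gripper_width: 54.8
[ 489.2 -323.4  122. ] yang -38.9 F [-0.2  0.5 -0.2] q [-35.  23.  96.  -0.  61.   4.]
tool delta [59.  -1.9 -0. ]
```

View pics/w24c.png

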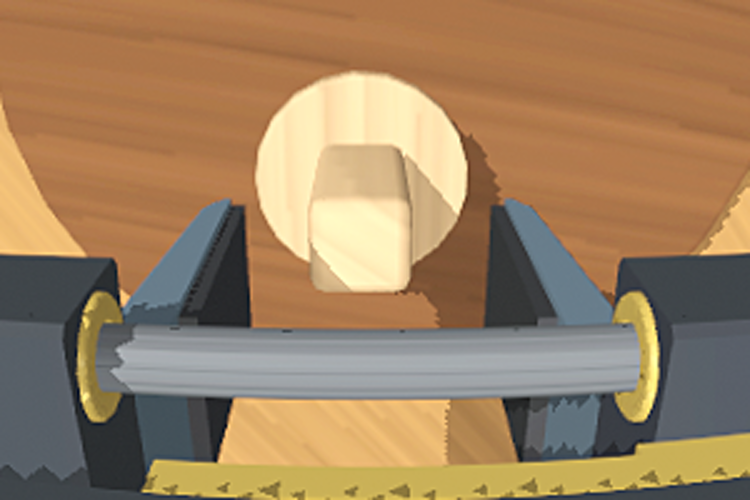

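```bash

python3 -m handwheel '{"gripper":[0.4,0.4,0.4,0.4,0.4],"offset":[[20,-1,0],[40,-1.5,0],[55,-1.5,0],[59,-1.5,0],[59,-1.5,0]],"rot":[[0,0,0],[0,0,0],[0,0,0],[0,0,0],[0,0,0]]}'
python3 -m handwheel '{"gripper":[0.8,1,1,1,1],"offset":[[0,0,0],[0,0,0],[0,0,0],[0,0,0],[0,0,0]],"rot":[[0,0,0],[0,0,0],[0,0,0],[0,0,0],[0,0,0]]}' 25
python3 -m handwheel '{"gripper":[1,1,1],"offset":[[0,0,0],[0,0,0],[0,0,0]],"rot":[[0,0,0],[0,0,0],[0,0,0]]}'
python3 g.py 487.8 -322.2 63
python3 -m handwheel '{"gripper":[1,1,1,1,1],"offset":[[-10,0,0],[-30,0,0],[-60,0,0],[-90,0,0],[-100,0,0]],"rot":[[0,0,0],[0,0,0],[0,0,0],[0,0,0],[0,0,0]]}'
python3 -m handwheel '{"gripper":[1,1],"offset":[[0,0,0],[0,0,0]],"rot":[[0,0,0],[0,0,0]]}'
python3 g.py 599.9 7.7 160
```

```text
time_s: 39.97
ee_pos: [487.3, -322.8, 62.1]
ee_rot: [-79.5, 90.0, 151.5]
force: [0.4, 0.4, 1.1]
gripper_width: 54.4
time_s: 40.38
ee_pos: [487.6, -323.1, 62.7]
ee_rot: [91.7, 89.9, -37.3]
force: [0.8, -0.7, -0.4]
gripper_width: 26.0
time_s: 40.63
ee_pos: [487.6, -323.1, 62.7]
ee_rot: [91.8, 89.9, -37.2]
force: [-0.4, 0.1, 4.9]
gripper_width: 25.7
[ 487.6 -323.1   62.7] yang -39.0 F [-0.4  0.1  4.9] q [-35.  27. 100.  -0.  53.   4.]
tool delta [-0.3 -0.4 -0.8]
time_s: 41.05
ee_pos: [488.9, -324.0, 166.1]
ee_rot: [94.2, 89.6, -34.9]
force: [0.9, -0.8, -1.7]
gripper_width: 25.8
time_s: 41.22
ee_pos: [486.8, -322.5, 161.1]
ee_rot: [-81.1, 89.9, 149.9]
force: [-1.1, -0.1, -3.7]
gripper_width: 25.9
[ 486.8 -322.5  161.1] yang -39.0 F [-1.1 -0.1 -3.7] q [-35.  21.  93.  -0.  66.   4.]
tool delta [   1.2 -119.9 -327.8]
```

```bash

python3 -m handwheel '{"gripper":[1,1,1,1,1],"offset":[[0,-6,-17],[0,-18,-50],[0,-31,-85],[0,-43,-118],[0,-55,-150]],"rot":[[0,0,0],[0,0,0],[0,0,0],[0,0,0],[0,0,0]]}'
python3 -m handwheel '{"gripper":[1,1,1,1,1],"offset":[[0,-12,-34],[0,-25,-68],[0,-37,-102],[0,-50,-136],[0,-60,-165]],"rot":[[0,0,0],[0,0,0],[0,0,0],[0,0,0],[0,0,0]]}'
python3 -m handwheel '{"gripper":[1,1,1,1,1],"offset":[[0,-5,-13],[0,-5,-13],[0,-5,-13],[0,-5,-13],[0,-5,-13]],"rot":[[-7,0,0],[-14,0,0],[-21,0,0],[-24.5,0,0],[-24.5,0,0]]}'
python3 -m handwheel '{"gripper":[1,1],"offset":[[0,0,0],[0,0,0]],"rot":[[0,0,0],[0,0,0]]}'
python3 g.py 599.9 7.7 100
python3 - <<'E'
from h import *
im,cp,st=shot('wrist','w25')
E
```

```text
time_s: 41.63
ee_pos: [537.7, -169.6, 159.0]
ee_rot: [-70.5, 89.7, 160.4]
force: [0.1, -0.9, -2.1]
gripper_width: 26.1
time_s: 42.05
ee_pos: [594.9, -3.2, 158.9]
ee_rot: [-57.3, 89.7, 173.8]
force: [0.6, -0.5, -2.9]
gripper_width: 25.7
time_s: 42.47
ee_pos: [598.9, 7.8, 158.9]
ee_rot: [-74.3, 89.7, -178.8]
force: [-0.6, -0.2, -3.5]
gripper_width: 25.7
time_s: 42.63
ee_pos: [599.8, 7.5, 160.4]
ee_rot: [-74.3, 89.8, -179.0]
force: [-1.0, -0.4, -2.8]
gripper_width: 26.4
[599.8   7.5 160.4] yang -14.6 F [-1.  -0.4 -2.8] q [-0. 23. 91. -0. 67. 14.]
tool delta [60.4  0.2 -0.3]
```

View pics/w25.png

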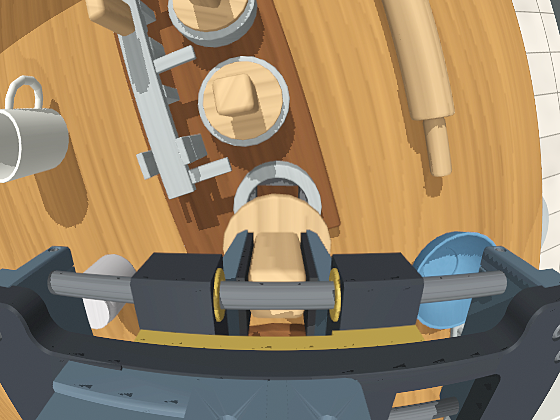

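```bash

python3 -m handwheel '{"gripper":[1,1,1,1,1],"offset":[[15,0,0],[35,0,0],[50,0,0],[60,0,0],[60,0,0]],"rot":[[0,0,0],[0,0,0],[0,0,0],[0,0,0],[0,0,0]]}'
python3 -m handwheel '{"gripper":[1,1,1,1],"offset":[[2,-0.5,0],[5,-0.5,0],[7,-0.5,0],[7,-0.5,0]],"rot":[[0,0,0],[0,0,0],[0,0,0],[0,0,0]]}'
python3 g.py 599.9 7.7 73
python3 -m handwheel '{"gripper":[1,1,1],"offset":[[1,0,0],[2,0,0],[3,0,0]],"rot":[[0,0,0],[0,0,0],[0,0,0]]}'
python3 -m handwheel '{"gripper":[1,1,1],"offset":[[1,0,0],[2,0,0],[2,0,0]],"rot":[[0,0,0],[0,0,0],[0,0,0]]}'
python3 -m handwheel '{"gripper":[1,1,1],"offset":[[1,0,0],[2,0,0],[2,0,0]],"rot":[[0,0,0],[0,0,0],[0,0,0]]}'
python3 -m handwheel '{"gripper":[1,1,1],"offset":[[1,0,0],[2,0,0],[2,0,0]],"rot":[[0,0,0],[0,0,0],[0,0,0]]}'

```

```text
time_s: 43.1
ee_pos: [598.8, 7.4, 99.4]
ee_rot: [-74.8, 89.7, -179.4]
force: [0.6, -0.5, -2.5]
gripper_width: 25.9
time_s: 43.43
ee_pos: [600.2, 7.7, 95.2]
ee_rot: [97.5, 90.0, -7.0]
force: [1.1, 1.3, -2.2]
gripper_width: 25.8
[600.2   7.7  95.2] yang -14.5 F [ 1.1  1.3 -2.2] q [-0. 26. 96. -0. 58. 14.]
tool delta [22.2 -0.3  0.1]
time_s: 43.68
ee_pos: [600.2, 7.7, 92.2]
ee_rot: [95.0, 90.0, -9.5]
force: [-0.1, 0.7, -2.0]
gripper_width: 25.6
time_s: 43.93
ee_pos: [599.9, 7.7, 89.7]
ee_rot: [-63.5, 90.0, -168.0]
force: [-0.1, -0.2, -3.2]
gripper_width: 25.8
time_s: 44.18
ee_pos: [599.9, 7.7, 87.7]
ee_rot: [-59.8, 90.0, -164.3]
force: [-1.2, 0.4, -2.2]
gripper_width: 26.0
time_s: 44.43
ee_pos: [599.9, 7.6, 85.7]
ee_rot: [-60.6, 90.0, -165.2]
force: [-0.9, 0.4, -2.3]
gripper_width: 26.1
```

```bash

python3 -m handwheel '{"gripper":[1,1,1],"offset":[[1,0,0],[2,0,0],[2,0,0]],"rot":[[0,0,0],[0,0,0],[0,0,0]]}'
python3 -m handwheel '{"gripper":[1,1,1],"offset":[[1,0,0],[2,0,0],[2,0,0]],"rot":[[0,0,0],[0,0,0],[0,0,0]]}'
python3 -m handwheel '{"gripper":[1,1,1],"offset":[[1,0,0],[2,0,0],[2,0,0]],"rot":[[0,0,0],[0,0,0],[0,0,0]]}'

```

```text
time_s: 44.68
ee_pos: [599.9, 7.7, 83.7]
ee_rot: [-65.5, 90.0, -170.0]
force: [-0.2, 0.6, -2.0]
gripper_width: 25.9
time_s: 44.93
ee_pos: [599.9, 7.7, 81.7]
ee_rot: [-65.0, 90.0, -169.5]
force: [0.5, 0.8, -2.5]
gripper_width: 25.9
time_s: 45.18
ee_pos: [599.9, 7.7, 79.7]
ee_rot: [-67.9, 90.0, -172.4]
force: [-0.3, 0.2, -2.2]
gripper_width: 25.8
```

```bash

python3 -m handwheel '{"gripper":[1,1,1,1],"offset":[[2,0,0],[4,0,0],[5,0,0],[5,0,0]],"rot":[[0,0,0],[0,0,0],[0,0,0],[0,0,0]]}'
python3 -m handwheel '{"gripper":[1,1,1,1],"offset":[[0.5,0,0],[1,0,0],[2,0,0],[2,0,0]],"rot":[[0,0,0],[0,0,0],[0,0,0],[0,0,0]]}'
python3 -m handwheel '{"gripper":[0.6,0.45,0.45,0.45,0.45],"offset":[[0,0,0],[0,0,0],[0,0,0],[0,0,0],[0,0,0]],"rot":[[0,0,0],[0,0,0],[0,0,0],[0,0,0],[0,0,0]]}'
python3 -m handwheel '{"gripper":[0.45,0.45,0.45,0.45,0.45],"offset":[[-15,0,0],[-45,0,0],[-80,0,0],[-120,0,0],[-165,0,0]],"rot":[[0,0,0],[0,0,0],[0,0,0],[0,0,0],[0,0,0]]}'
python3 -m handwheel '{"gripper":[0.45,0.45,0.45],"offset":[[0,0,0],[0,0,0],[0,0,0]],"rot":[[0,0,0],[0,0,0],[0,0,0]]}'
python3 - <<'E'
from h import *
im,cp,st=shot('scene','s26'); crop(im,150,150,420,330,2.9,'s26c')
E
python3 g.py 526 130 245
```

```text
time_s: 45.52
ee_pos: [599.8, 7.7, 74.5]
ee_rot: [-70.4, 90.0, -174.9]
force: [-0.2, 0.5, -2.7]
gripper_width: 26.0
time_s: 45.85
ee_pos: [600.0, 7.7, 72.8]
ee_rot: [-51.6, 90.0, -156.1]
force: [0.3, -0.1, -2.1]
gripper_width: 25.8
time_s: 46.27
ee_pos: [600.2, 7.7, 73.2]
ee_rot: [93.5, 90.0, -11.1]
force: [-0.6, 0.1, -0.7]
gripper_width: 50.1
time_s: 46.68
ee_pos: [599.3, 7.7, 235.8]
ee_rot: [-72.0, 89.9, -176.5]
force: [0.6, -0.7, -0.1]
gripper_width: 50.5
time_s: 46.93
ee_pos: [599.7, 7.7, 234.3]
ee_rot: [-58.3, 90.0, -162.8]
force: [0.1, -0.8, 0.1]
gripper_width: 49.9
[599.2   7.7 233.3] yang -14.5 F [-0.1  0.4 -1. ] q [-0. 20. 84. -0. 76. 14.]
tool delta [ -11.5 -101.5 -100.1]
```

View pics/s26c.png

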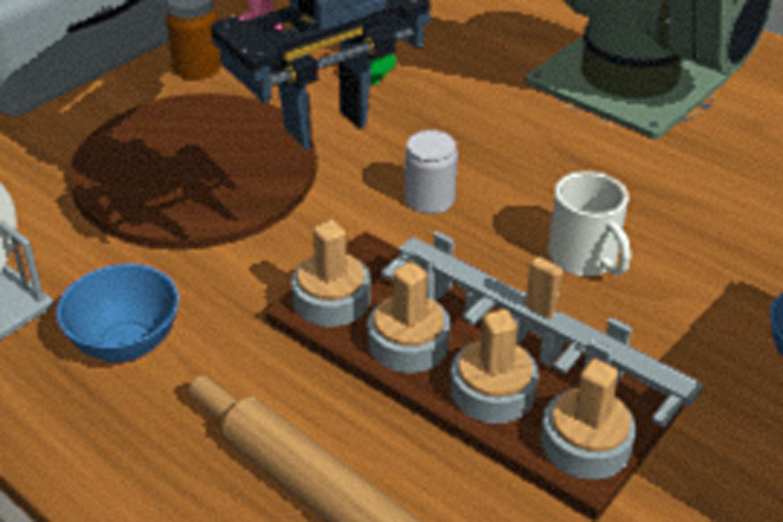

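```bash

python3 -m handwheel '{"gripper":[0.4,0.4,0.4,0.4,0.4],"offset":[[0,-15,-20],[0,-37,-50],[0,-60,-80],[0,-82,-110],[0,-104,-140]],"rot":[[-6,0,0],[-12,0,0],[-17,0,0],[-17,0,0],[-17,0,0]]}'
python3 g.py 518.8 204.5 180
```

```text
time_s: 47.4
ee_pos: [532.7, 170.3, 232.4]
ee_rot: [-75.6, 89.8, -163.1]
force: [0.9, 0.3, -0.2]
gripper_width: 54.4
[532.7 170.3 232.4] yang 2.5 F [ 0.9  0.3 -0.2] q [17. 16. 90. -0. 74. 14.]
tool delta [ 52.4 -12.2 -34.8]
```

```bash

python3 -m handwheel '{"gripper":[0.4,0.4,0.4,0.4],"offset":[[10,-12,-34],[30,-12,-34],[50,-12,-34],[50,-12,-34]],"rot":[[0,0,0],[0,0,0],[0,0,0],[0,0,0]]}'
python3 g.py 518.8 204.5 95
python3 - <<'E'
from h import *
im,cp,st=shot('wrist','w27'); crop(im,130,150,430,350,2.5,'w27c')
E
```

```text
time_s: 47.73
ee_pos: [517.2, 202.3, 179.1]
ee_rot: [-71.3, 89.3, -158.8]
force: [-0.7, -0.3, -0.7]
gripper_width: 54.9
[517.2 202.3 179.1] yang 2.6 F [-0.7 -0.3 -0.7] q [20. 18. 95. -0. 67. 18.]
tool delta [84.   2.6 -2.5]
```

View pics/w27c.png

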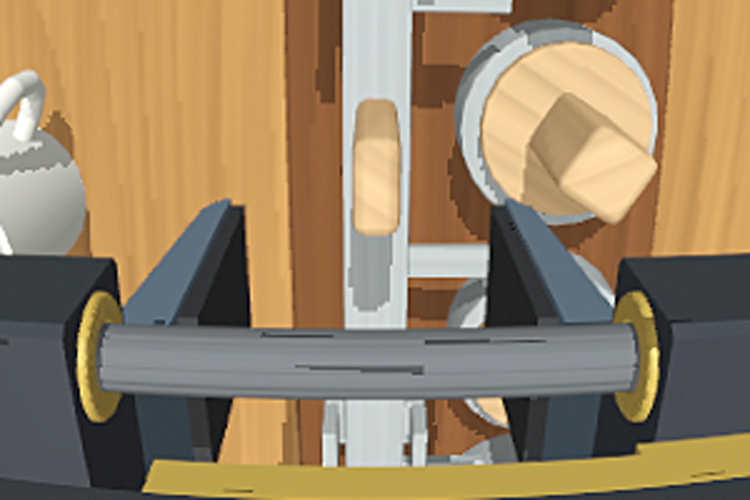

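```bash

python3 -m handwheel '{"gripper":[0.5,0.5,0.5,0.5,0.5],"offset":[[15,1,-1],[40,1.5,-1],[65,1.5,-1],[80,1.5,-1],[82,1.5,-1]],"rot":[[0,0,0],[0,0,0],[0,0,0],[0,0,0],[0,0,0]]}'
python3 -m handwheel '{"gripper":[0.5,0.5],"offset":[[0,0,0],[0,0,0]],"rot":[[0,0,0],[0,0,0]]}'
python3 g.py 518.8 204.5 95
python3 - <<'E'
from h import *
im,cp,st=shot('wrist','w28'); crop(im,130,150,430,350,2.5,'w28c')
im,cp,st=shot('scene','s28'); crop(im,220,200,420,330,4,'s28c')
E
```

```text
time_s: 48.2
ee_pos: [521.0, 202.6, 100.0]
ee_rot: [-71.6, 89.7, -159.2]
force: [-0.4, -0.3, 0.3]
gripper_width: 45.5
time_s: 48.37
ee_pos: [523.6, 203.8, 103.8]
ee_rot: [105.8, 89.9, 18.3]
force: [-0.2, -0.2, 0.1]
gripper_width: 45.6
[523.6 203.8 103.8] yang 2.4 F [-0.2 -0.2  0.1] q [ 20.  22. 101.  -0.  57.  18.]
tool delta [ 8.8 -4.7 -0.9]
```

View pics/w28c.png

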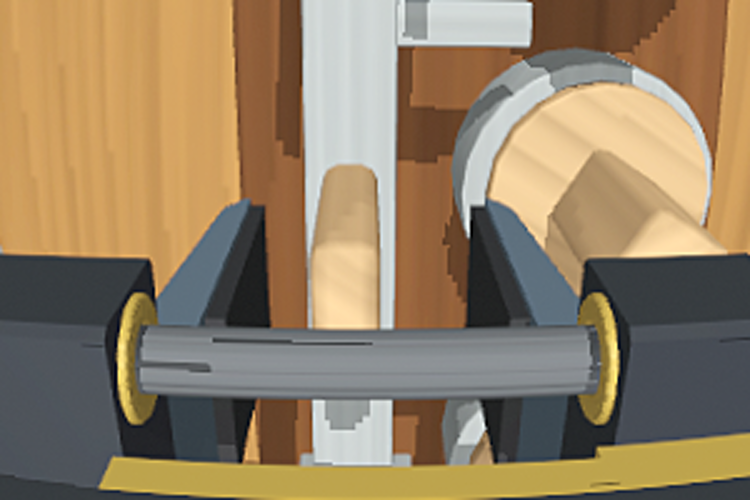

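View pics/s28c.png

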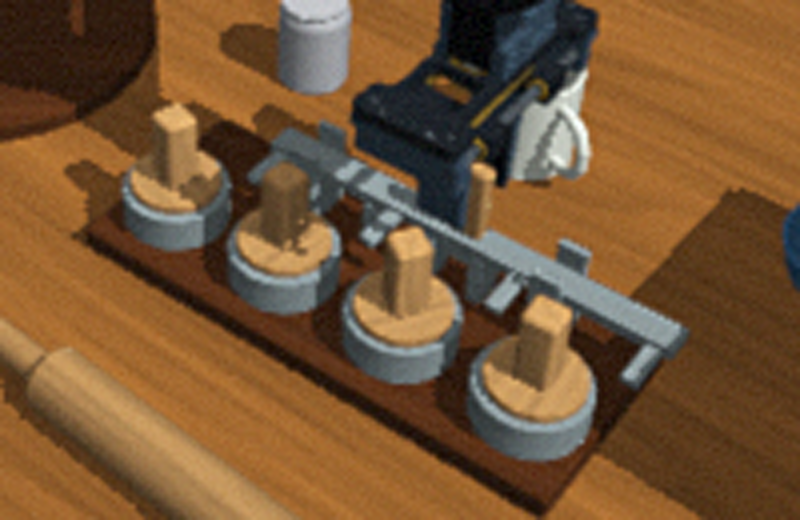

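```bash

python3 -m handwheel '{"gripper":[0.5,0.5,0.5,0.5],"offset":[[4,-3,-1],[7,-4,-1],[7,-4,-1],[7,-4,-1]],"rot":[[0,0,0],[0,0,0],[0,0,0],[0,0,0]]}'
python3 g.py 518.8 204.5 95

```

```text
time_s: 48.8
ee_pos: [518.2, 204.6, 95.6]
ee_rot: [-49.3, 90.0, -136.8]
force: [-0.0, -0.3, -0.4]
gripper_width: 45.9
[518.2 204.6  95.6] yang 2.5 F [-0.  -0.3 -0.4] q [ 20.  23. 102.  -0.  56.  18.]
tool delta [0.6 0.6 0.1]
```

```bash

python3 -m handwheel '{"gripper":[0.8,1,1,1,1],"offset":[[0,0,0],[0,0,0],[0,0,0],[0,0,0],[0,0,0]],"rot":[[0,0,0],[0,0,0],[0,0,0],[0,0,0],[0,0,0]]}' 25
python3 -m handwheel '{"gripper":[1,1,1,1],"offset":[[0,0,0],[0,0,0],[0,0,0],[0,0,0]],"rot":[[0,0,0],[0,0,0],[0,0,0],[0,0,0]]}'
python3 -m handwheel '{"gripper":[1,1,1,1,1],"offset":[[-4,0,0],[-8,0,0],[-12,0,0],[-17,0,0],[-17,0,0]],"rot":[[0,0,0],[0,0,0],[0,0,0],[0,0,0],[0,0,0]]}'
python3 -m handwheel '{"gripper":[1,1,1],"offset":[[0,0,0],[0,0,0],[0,0,0]],"rot":[[0,0,0],[0,0,0],[0,0,0]]}'
python3 - <<'E'
from h import *
im,cp,st=shot('scene','s29'); crop(im,220,200,420,330,4,'s29c')
E
```

```text
time_s: 49.22
ee_pos: [518.5, 204.6, 95.6]
ee_rot: [44.8, 90.0, -42.7]
force: [0.8, -0.3, 0.5]
gripper_width: 15.1
time_s: 49.55
ee_pos: [518.6, 204.6, 95.6]
ee_rot: [82.6, 90.0, -4.9]
force: [1.3, 0.4, -0.2]
gripper_width: 13.7
time_s: 49.97
ee_pos: [519.0, 204.8, 113.7]
ee_rot: [106.4, 89.9, 18.9]
force: [0.4, -0.1, -3.4]
gripper_width: 13.8
time_s: 50.22
ee_pos: [518.2, 204.5, 112.4]
ee_rot: [-64.3, 90.0, -151.8]
force: [0.0, 0.6, -3.0]
gripper_width: 13.9
```

View pics/s29c.png

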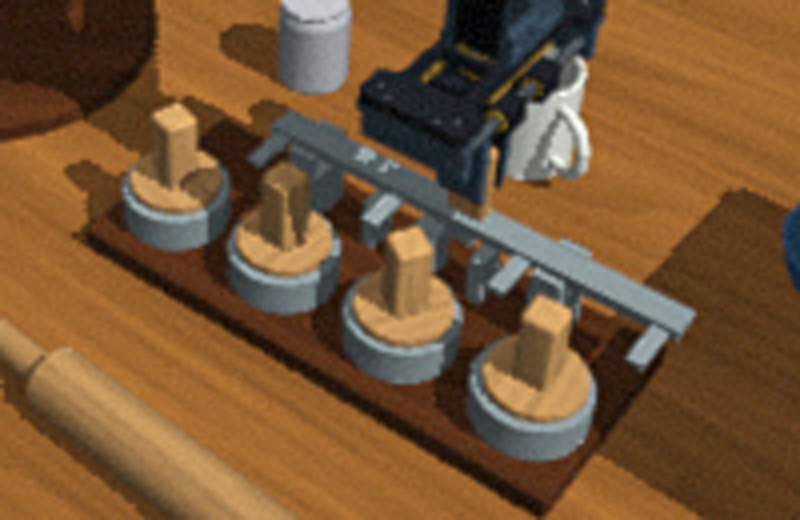

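```bash

python3 -m handwheel '{"gripper":[1,1,1,1,1],"offset":[[0,0,8],[0,0,18],[0,0,28],[0,0,38],[0,0,46]],"rot":[[0,0,0],[0,0,0],[0,0,0],[0,0,0],[0,0,0]]}'
python3 -m handwheel '{"gripper":[1,1,1,1],"offset":[[0,0,3],[0,0,4],[0,0,4],[0,0,4]],"rot":[[0,0,0],[0,0,0],[0,0,0],[0,0,0]]}'
python3 g.py 521.3 154.6 95
python3 - <<'E'
from h import *
im,cp,st=shot('scene','s30'); crop(im,220,200,420,330,4,'s30c')
E
```

```text
time_s: 50.68
ee_pos: [520.3, 157.0, 112.6]
ee_rot: [-31.3, 90.0, -118.9]
force: [0.4, -1.0, -3.0]
gripper_width: 13.8
time_s: 51.02
ee_pos: [520.7, 154.8, 112.7]
ee_rot: [139.0, 90.0, 51.5]
force: [0.6, 1.4, -4.4]
gripper_width: 13.5
[520.7 154.8 112.7] yang 2.5 F [ 0.6  1.4 -4.4] q [ 15.  20. 102.   0.  57.  13.]
tool delta [17.7  0.6  0.3]
```

View pics/s30c.png

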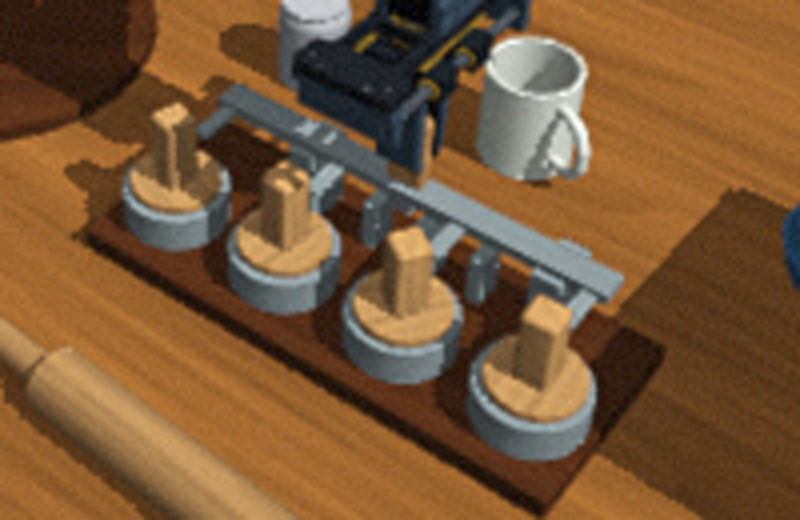

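```bash

python3 -m handwheel '{"gripper":[1,1,1,1,1],"offset":[[4,0,0],[8,0,0],[12,0,0],[14,0,0],[14,0,0]],"rot":[[0,0,0],[0,0,0],[0,0,0],[0,0,0],[0,0,0]]}'
python3 -m handwheel '{"gripper":[1,1,1,1],"offset":[[1,0,0],[2,0,0],[2,0,0],[2,0,0]],"rot":[[0,0,0],[0,0,0],[0,0,0],[0,0,0]]}'
python3 -m handwheel '{"gripper":[1,1,1],"offset":[[0.5,0,0],[1,0,0],[1,0,0]],"rot":[[0,0,0],[0,0,0],[0,0,0]]}'

```

```text
time_s: 51.48
ee_pos: [520.0, 154.6, 97.7]
ee_rot: [-74.7, 89.9, -162.2]
force: [-0.1, -0.2, -2.8]
gripper_width: 14.1
time_s: 51.82
ee_pos: [520.6, 154.6, 96.6]
ee_rot: [44.7, 90.0, -42.8]
force: [0.5, -0.7, -4.0]
gripper_width: 13.9
time_s: 52.07
ee_pos: [520.6, 154.6, 95.6]
ee_rot: [57.9, 90.0, -29.6]
force: [0.5, -0.1, -4.2]
gripper_width: 13.6
```

```bash

python3 -m handwheel '{"gripper":[1,1,1],"offset":[[0.7,0,0],[0.7,0,0],[0.7,0,0]],"rot":[[0,0,0],[0,0,0],[0,0,0]]}'
python3 -m handwheel '{"gripper":[0.6,0.5,0.5,0.5,0.5],"offset":[[0,0,0],[0,0,0],[0,0,0],[0,0,0],[0,0,0]],"rot":[[0,0,0],[0,0,0],[0,0,0],[0,0,0],[0,0,0]]}'
python3 -m handwheel '{"gripper":[0.45,0.45,0.45,0.45,0.45],"offset":[[-20,0,0],[-50,0,0],[-90,0,0],[-130,0,0],[-170,0,0]],"rot":[[0,0,0],[0,0,0],[0,0,0],[0,0,0],[0,0,0]]}'
python3 -m handwheel '{"gripper":[0.45,0.45,0.45,0.45,0.45],"offset":[[0,0,30],[0,0,60],[0,0,90],[0,0,100],[0,0,100]],"rot":[[0,0,0],[0,0,0],[0,0,0],[0,0,0],[0,0,0]]}'
python3 - <<'E'
from h import *
im,cp,st=shot('scene','s31'); crop(im,220,190,420,330,4,'s31c')
im,cp,st=shot('wrist','w31'); print(st['ee_pos'],st['force'])
# seated heads: cap circle at z=58, and handle-top mid
for i,(x,y) in {1:(600,7.7),2:(595.5,107.5),3:(591,207.3)}.items():
    r=rectify('wrist',im,cp,x,y,58,50,.5); c=cv2.HoughCircles(cv2.cvtColor(r,cv2.COLOR_BGR2GRAY),cv2.HOUGH_GRADIENT,1.2,200,param1=100,param2=15,minRadius=64,maxRadius=72)
    if c is not None: u,v,rad=c[0][0]; X=rx(x,y,50,.5,u,v); print(i,np.round([X[0]-x,X[1]-y,rad/2],1))
im,cp,st=shot('top','t31'); crop(im,125,150,285,225,5,'t31c')
E
```

```text
time_s: 52.32
ee_pos: [520.7, 154.7, 95.6]
ee_rot: [90.1, 90.0, 2.6]
force: [-1.7, -1.3, 3.8]
gripper_width: 14.0
time_s: 52.73
ee_pos: [520.7, 154.7, 94.8]
ee_rot: [77.9, 90.0, -9.6]
force: [0.3, 0.0, 0.1]
gripper_width: 44.0
time_s: 53.15
ee_pos: [520.2, 154.6, 266.6]
ee_rot: [-64.3, 90.0, -151.8]
force: [1.0, -0.2, -0.9]
gripper_width: 50.1
time_s: 53.57
ee_pos: [524.9, 52.9, 264.9]
ee_rot: [14.0, 90.0, -73.7]
force: [0.6, 0.1, 0.1]
gripper_width: 49.9
[524.92922989  54.42925027 264.78384582] [ 0.46559516  0.98340286 -0.70788471]
1 [-1.   1.4 32.4]
2 [ 0.8  3.2 35. ]
3 [ 2.   0.2 34.3]
```

View pics/s31c.png

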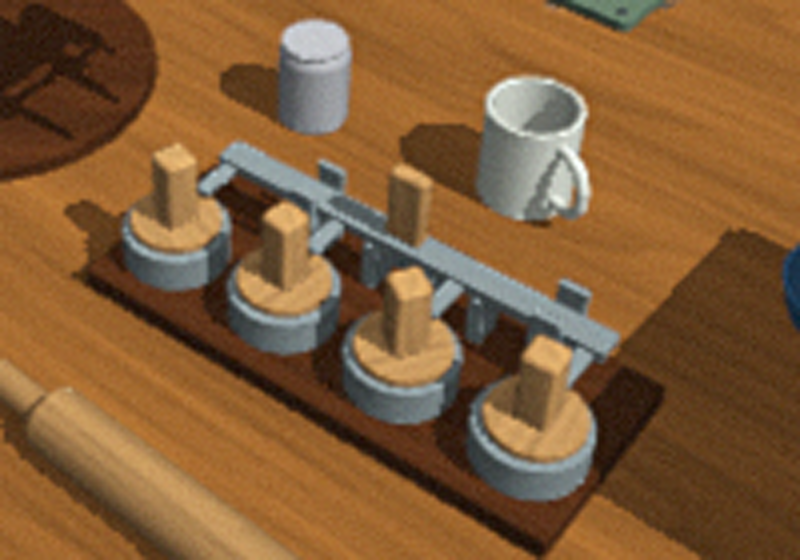

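View pics/w31.png

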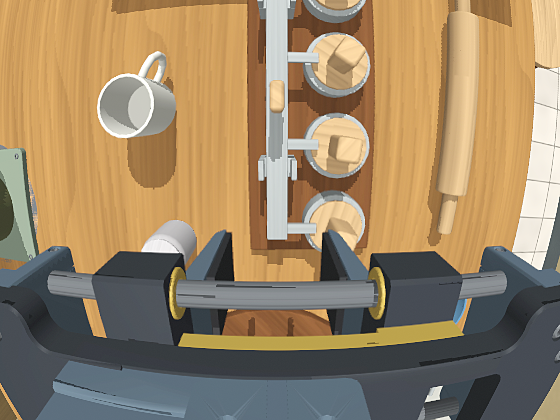

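View pics/t31.png

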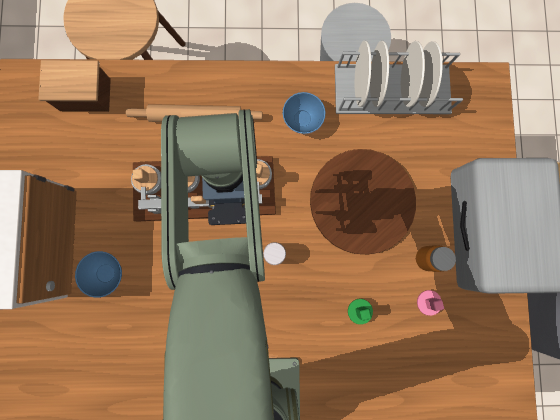

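The board is empty, all four caps are on their collars, and the keeper is down with its tongues over the caps and the saddle cheeks standing above the bar. The bystanders are at their starting pixels. Handing in.

```bash
python3 -m handwheel '{"gripper":[0.45,0.45,0.45],"offset":[[0,0,0],[0,0,0],[0,0,0]],"rot":[[0,0,0],[0,0,0],[0,0,0]]}'; python3 -c "
from workcell import *
print(job_done())"
```

```text
time_s: 53.97
ee_pos: [524.9, 55.7, 264.8]
ee_rot: [-136.3, 90.0, 136.3]
force: [-0.7, -0.1, -0.1]
gripper_width: 49.8
the job is handed in; nothing more can be done
None
```

The job is handed in at about 54 s. I lifted the keeper over the bump to its open place and set all four beech heads into stations 4, 3, 2 and 1. Then I lifted the keeper back to its shut place.

**Heads:** I turned each head to the heading I had measured for its hole before lowering it. All four went straight down past the ledge to seated height with no contact force, so no searching under a push was needed.

**Last checks:**
- The pictures show all four caps on their collars, and the keeper down with its tongues over the caps.
- The keeper's contact height when shut was about 1.5 mm lower than when I set it down open. The second grip may have been slightly lower on the handle, and both are within tolerance.
- By the tool's position, the keeper sits at about stand y = 0 mm.
- The board is empty, and the bystanders and the green and pink look-alikes are where they started.
- The gripper is clear, 265 mm above the counter.

**A disagreement:** the final circle fit of the caps was noisy because the tongues hide part of them. It gave offsets of up to 3 mm from the release positions (station 2 the largest). It did not reach station 4, which I checked only in the scene picture. Offsets of that size are inside the 8 mm limit, and the sockets themselves allow only about 2 mm of play.

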